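# Find the lid that threads home on the open seed jar

## Robot

A 6-joint arm with a two-finger parallel gripper is mounted at the origin on the work surface; the furniture and walls round the work are solid. World frame = base frame: x ahead of the robot, y to its left, z up, the work surface at z = 0. Lengths are in m, angles in rad, forces in N, time in s.
With the tool pointing down it reaches from about 0.25 to 0.775 m from the base axis. Payload 4 kg.
Tool frame: the origin (TCP) lies at the very end of the fingers, on their centre line; the grasp point (between the pads) lies 19 mm behind it; y points along the fingers, x is the direction in which the jaws open and shut, and the axes are right-handed (so a half turn about y gives the same grasp; the last joint's range is limited). The gripper opens to 94 mm and grips with 3 to 60 N. Pads are 16 mm wide; open, the fingers measure 119 mm over their backs; the gripper's body (75 mm by 177 mm) begins 78 mm behind the grasp point.
Start: joints at [-1.407, 0.087, 1.371, -0, 1.684, -0.103], TCP at [0.145, -0.531, 0.206] pointing down, gripper open.
Joint ranges: [-3.1, 3.1], [-0.76, 2.03], [0.27, 2.55], [-1.08, 4.22], [0.17, 2.65], [-2.57, 2.57]. Speed limits (rad/s): [2.79, 2.79, 3.14, 3.14, 3.14, 3.14].

## Interface

Orientations are given as [roll, pitch, yaw] about the fixed x, y, z axes, in that order (R = Rz(yaw) Ry(pitch) Rx(roll)).
In Python, from bench import robot gives the robot as it stands.
- The arm moves only by the shell command python3 -m handwheel 'ROWS' [OPENING]. ROWS is JSON, a list of rows, each an object with "delta_pos": the shift along the tool's x, y, z in mm, a list of three; "yaw": the turn about the tool's y in rad. A call has 1 to 12 rows; each row is the pose to reach, as a shift and turn from the pose commanded when the call began, along the tool's axes at that moment; what a row does not reach only later rows make up. A row lasts 1/10 s, in which the tool goes at most 50 mm and 8.59 degrees, less where a joint would pass 70% of its speed; a pose out of reach is approached as far as the arm can. A call with a gripper value outside its range is refused whole. OPENING is the closure in counts, from 0 (fully open) to 255 (shut), set as the call begins (- or left out, the last holds). The fingers move at their own pace and stop on an object; the grip force is fixed at half the most. Time passes only in rows, so rows that repeat a pose let the fingers close. It gives the time, the measured TCP pose, the force and the opening at its end, in the units of the state.
- robot.get_obs(): the state, without advancing time (a new reading comes with each control period).
- robot.snapshot(name): name is "side" or "top"; returns a dict with "image" (400x640x3 uint8, red, green, blue), "fx", "fy", "cx", "cy" (pixels), "k1" (the pictures are not rectified: a ray, as slopes to the right and down, at radius r is drawn at 1 + k1 r^2 times it, then the intrinsics apply), "rvec" (rotation vector, rad) and "tvec" (3), from world to camera coordinates, as OpenCV has them. Camera axes: x right, y down, z forward; pixel columns grow to the right and rows downward; lengths in m; the calibration is good to about 2 mm. A picture is of the moment at which its call begins. There is no depth.
- robot.close_job(): hands the job in, once; it reports no verdict.
The state is a dict: "time": time; "joint_positions": joint angles; "qvel": joint speeds; "joint_torque": joint torques, N m; "tool_pos": TCP position; "ee_rot": TCP orientation; "wrist_force": force on the tool from outside, world axes, zero at the start; "wrist_torque": the same for the moment, N m; "width": finger opening in m.
Only numpy, scipy, OpenCV 4.12 (cv2) and the standard library are available. Lean on these libraries where they do the work, as an engineer would, in place of code of your own. Each camera call takes 0.05 s, during which the arm holds its last target.

## Task

The lids of the square seed jars got mixed up at washing: two loose grey metal lids look alike, but only one of them has the thread of the jar that stands open in the wooden rack. Try them on the open jar until you have the one that draws down, screw it fully home (clockwise, its top down on the jar's rim), and leave the other lid lying flat on the bench. Do not knock over or push away the mug, the dropper bottle, the tin or the roll of tape.

Things in the scene. Friction and masses are not known exactly. Their poses are not given: they have to be found in the camera images.
- jar_mouth (a point): centre of the open jar's mouth, at the height of its rim, 0.129 m above the bench; z up, turns with the rack. White plastic jar, 84 mm square; neck 45 mm across (41 at the rim), 31 mm high, 54 mm across the threads, which begin 4 to 7 mm below the rim. Right-handed, lead 40 mm per turn. Of two makes (3 thick or 6 thin threads), it may be either.
- jar_dash (a point): dark dash on the open jar's shoulder, 34 mm from the jar's axis to the point's -x side. Fitting lid set level, dash over dash: rests about 8 mm above home; 70 degrees clockwise from above, pressed lightly, brings it onto the rim, 80 degrees makes it tight. Other yaws: up to 150, after feeling back for the start. The wrong lid stays 5 mm or more above home however turned; turned back, it lifts off.
- rack (a point): wooden rack, 118 x 242 x 58 mm, fast to the bench, with two square bays, 130 mm apart, that keep the jars from turning; nothing there moves. Site: centre of its underside, y along it to the left-hand bay. The open jar stands in the right-hand (-y) bay
- shut_jar (a point): centre of the top of the lid of the second, like jar in the left-hand bay, 0.132 m above the bench; it is shut already and its lid cannot be moved: leave it alone
- lid_a: loose dark grey metal screw lid, 64 mm across, 25 mm high, 120 g, ribbed, lying open side down. Origin: centre of its underside (lower edge), z to its top; a white dash on the top points to its -x side. Inside 22 mm deep; lugs near the lower edge leave 47 mm between them (1.1 mm of play round the neck). Fully home, the origin is 22 mm below jar_mouth. It may or may not fit: found by trying.
- lid_b: the other loose lid, the same outside and in every size given for lid_a, but for the other make of jar: of the two lids just one fits the open jar
- mug: bystander: orange mug, 78 mm across, 90 mm high; origin under its centre
- dropper: bystander: small brown dropper bottle, 33 mm across, 102 mm high; origin under its centre
- tin: bystander: small round tin, 75 mm across, 58 mm high; origin under its centre
- tape: bystander: roll of grey tape lying flat, 101 mm across, 48 mm high; origin under its centre
Not all that is in view belongs to the job. Leave any pink look-alike of the lid_b alone.

How it is judged:
By the outcome, as a careful person would: the job done as asked, in the order asked, and still so for the second after the job is handed in, with the robot touching nothing.
It also fails if it takes over 69 s, if anything falls off the work surface, if the arm or the gripper's body presses on something with over 40 N, if the wrist force passes 120 N, or if a joint passes its speed limit or range.

## Working session

There is one attempt and no reset: what is moved stays moved. The work goes in short steps, Python scripts to look and compute and a shell command to move; the robot and the scene stay as the last step left them, time stands still between calls to the robot, and variables do not carry over. Pictures are saved under pics/ and viewed, and the job is handed in when it is done.

```bash
ls -la; mkdir -p pics; python3 - <<'E'
from bench import robot
import cv2
o=robot.get_obs()
for k,v in o.items(): print(k,v)
for n in("side","top"):
    s=robot.snapshot(n); cv2.imwrite(f"pics/{n}0.png",s["image"][:,:,::-1])
    print(n,{k:v for k,v in s.items() if k!="image"})
E
```

```text
total 12
drwxr-xr-x  3 agent agent 4096 Dec  6 22:23 .
drwxr-xr-x 23 root  root  4096 Dec  6 22:23 ..
drwxr-xr-x  2 agent agent 4096 Dec  6 22:23 pics
time 0.0
joint_positions [-1.40709402e+00  8.79551393e-02  1.37225095e+00  1.89793843e-06
  1.68358251e+00 -1.03128722e-01]
qvel [ 1.18979689e-03 -1.54445145e-04  1.06364846e-04  2.21873720e-04
  1.46636471e-03 -7.88024934e-05]
joint_torque [-1.51025852e-04 -3.40178382e+01 -3.02427757e+01  7.18009192e-02
  3.29696818e-02 -1.73987601e-04]
tool_pos [ 0.14491335 -0.53000043  0.20430577]
ee_rot [-1.57056839  0.00218409 -1.30396484]
wrist_force [ 0.86907933 -0.50308576  0.39186363]
wrist_torque [ 0.00142504  0.03903541 -0.00934052]
width 0.0940981647860858
side {'fx': 413.72858852992135, 'fy': 413.72858852992135, 'cx': 323.1476998115026, 'cy': 193.77595141662258, 'k1': -0.012709437676174499, 'rvec': array([ 0.14771749, -2.91967824,  1.09111797]), 'tvec': array([0.50448263, 0.126535  , 1.38855455])}
top {'fx': 388.3306875596693, 'fy': 388.3306875596693, 'cx': 317.95886289423584, 'cy': 202.1026356087842, 'k1': -0.03779035184884566, 'rvec': array([ 2.18858317, -2.13502825,  0.13920457]), 'tvec': array([-0.02183772,  0.4870938 ,  1.25421695])}
```

View pics/side0.png

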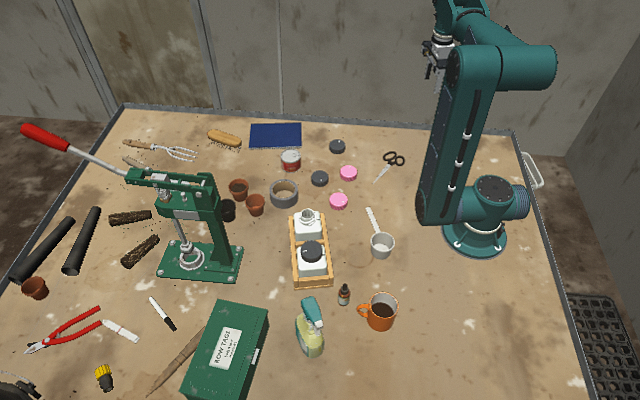

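View pics/top0.png

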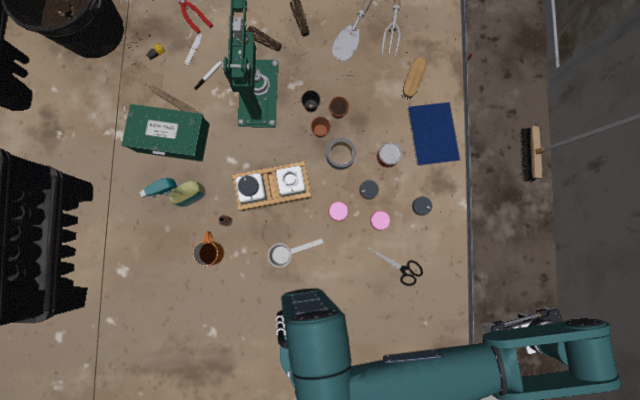

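The top view shows grey lids at about (369,189) and (422,206), and pink look-alikes at (339,211) and (381,220), which I leave alone. The rack is at (272,186) with the open jar on the right at (290,179) and the shut jar at (250,186). Next I enlarge and measure.

```bash
cat > h.py <<'E'
import numpy as np, cv2
from bench import robot
def cam(s):
    K=np.array([[s["fx"],0,s["cx"]],[0,s["fy"],s["cy"]],[0,0,1.]])
    R=cv2.Rodrigues(np.array(s["rvec"]))[0]; return K,np.array([s["k1"],0,0,0.]),R,np.array(s["tvec"])
def proj(s,P):
    K,d,R,t=cam(s); return cv2.projectPoints(np.array(P,float).reshape(-1,1,3),np.array(s["rvec"]),t,K,d)[0].reshape(-1,2)
def back(s,uv,z):
    K,d,R,t=cam(s); n=cv2.undistortPoints(np.array(uv,float).reshape(-1,1,2),K,d).reshape(-1,2)
    r=np.c_[n,np.ones(len(n))]@R; c=-R.T@t
    return c+r*((z-c[2])/r[:,2])[:,None]
def crop(s,u0,v0,w,h,k,name):
    im=s["image"][v0:v0+h,u0:u0+w,::-1]; im=cv2.resize(im,None,fx=k,fy=k,interpolation=cv2.INTER_CUBIC)
    cv2.imwrite("pics/"+name,im)
E
python3 - <<'E'
from h import *
t=robot.snapshot("top"); s=robot.snapshot("side")
crop(t,225,140,220,100,3.6,"t1.png"); crop(s,270,130,130,160,3.6,"s1.png")
for n,uv,z in [("lid1",(369,189),.025),("lid2",(422,206),.025),("jar",(290,179),.129),("shut",(250,186),.132),("mug",(208,253),.09),("drop",(225,220),.1),("tin",(389,154),.058),("tape",(341,153),.048)]:
    print(n,back(t,[uv],z).round(3))
for n,uv,z in [("lid1",(320,177),.025),("lid2",(337,145),.025),("jar",(308,213),.129),("shut",(311,248),.132)]:
    print(n,back(s,[uv],z).round(3))
E
```

```text
lid1 [[ 0.536 -0.179  0.025]]
lid2 [[ 0.484 -0.357  0.025]]
jar [[0.545 0.078 0.129]]
shut [[0.519 0.2   0.132]]
mug [[0.312 0.328 0.09 ]]
drop [[0.416 0.278 0.1  ]]
tin [[ 0.65  -0.24   0.058]]
tape [[ 0.651 -0.082  0.048]]
lid1 [[ 0.535 -0.17   0.025]]
lid2 [[ 0.486 -0.349  0.025]]
jar [[0.547 0.082 0.129]]
shut [[0.523 0.209 0.132]]
```

View pics/t1.png

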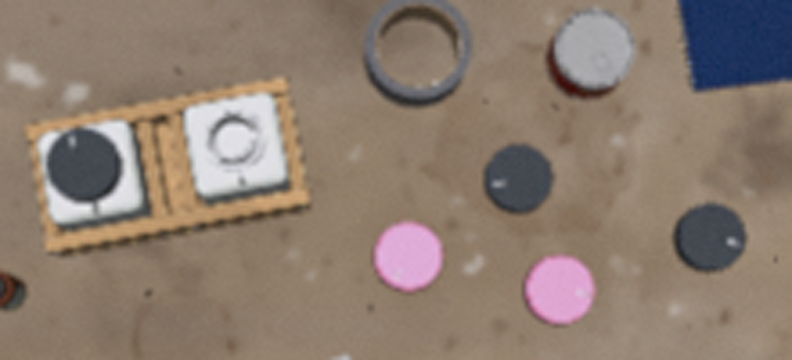

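View pics/s1.png

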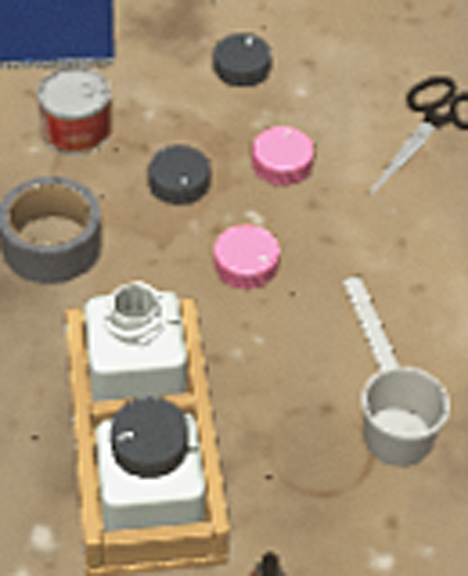

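```bash
cat > meas.py <<'E'
from h import *
from scipy.optimize import minimize
S={n:robot.snapshot(n) for n in("top","side")}
a=np.linspace(0,2*np.pi,48,endpoint=False)
def cyl(x,y,z0,z1,r): 
    return np.array([[x+r*np.cos(q),y+r*np.sin(q),z] for z in(z0,z1) for q in a])
def hullc(s,P,z0,z1,r):
    h=cv2.convexHull(proj(s,cyl(*P,z0,z1,r)).astype(np.float32)); m=cv2.moments(h); return np.array([m["m10"],m["m01"]])/m["m00"],m["m00"]
def maskc(s,P,z0,z1,r,f):
    c,_=hullc(s,P,z0,z1,r); c0=c.astype(int); w=20
    im=s["image"].astype(float); sub=im[c0[1]-w:c0[1]+w,c0[0]-w:c0[0]+w]
    m=f(sub).astype(np.uint8)
    n,l,st,ce=cv2.connectedComponentsWithStats(m); 
    k=1+np.argmin(np.linalg.norm(ce[1:]-w,axis=1)+1e3*(st[1:,4]<40))
    mm=cv2.morphologyEx((l==k).astype(np.uint8),cv2.MORPH_CLOSE,np.ones((5,5)))
    ys,xs=np.nonzero(mm); return np.array([xs.mean(),ys.mean()])+c0-w,len(xs)
dark=lambda I:(I.max(2)<100)&(I.max(2)-I.min(2)<35)
def fit(P,z0,z1,r,f,cams=("top","side")):
    obs={}
    for n in cams:
        obs[n],A=maskc(S[n],P,z0,z1,r,f); print("  ",n,obs[n].round(1),"area",A,"pred",round(hullc(S[n],P,z0,z1,r)[1]))
    out=[]
    for cs in [(c,) for c in cams]+[cams]:
        g=lambda p:sum(np.sum((hullc(S[n],p,z0,z1,r)[0]-obs[n])**2) for n in cs)
        q=minimize(g,P,method="Nelder-Mead",options=dict(xatol=1e-5,fatol=1e-6)); out.append(q.x); print("   ",cs,q.x.round(4),round(q.fun,3))
    return out[-1]
E
python3 - <<'E'
from meas import *
for n,P,z0,z1 in [("lid1",(.535,-.175),0,.025),("lid2",(.485,-.353),0,.025),("shut",(.521,.205),.107,.132)]:
    print(n); fit(P,z0,z1,.032,dark)
crop(S["top"],350,175,90,50,8,"t2.png"); crop(S["top"],228,155,90,60,8,"t3.png"); crop(S["side"],280,195,60,100,6,"s3.png")
E
```

```text
lid1
   top [368.4 189.4] area 285 pred 308
   side [319.3 178.4] area 222 pred 254
    ('top',) [ 0.5369 -0.1787] 0.0
    ('side',) [ 0.5382 -0.1751] 0.0
    ('top', 'side') [ 0.5375 -0.1775] 0.43
lid2
   top [421.4 205.6] area 295 pred 321
   side [336.7 146.6] area 180 pred 215
    ('top',) [ 0.4863 -0.3578] 0.0
    ('side',) [ 0.4874 -0.3535] 0.0
    ('top', 'side') [ 0.4868 -0.3567] 0.464
shut
   top [247.9 185.6] area 303 pred 371
   side [311.  251.2] area 379 pred 432
    ('top',) [0.5222 0.208 ] 0.0
    ('side',) [0.5229 0.2117] 0.0
    ('top', 'side') [0.5226 0.2097] 0.695
```

View pics/t2.png

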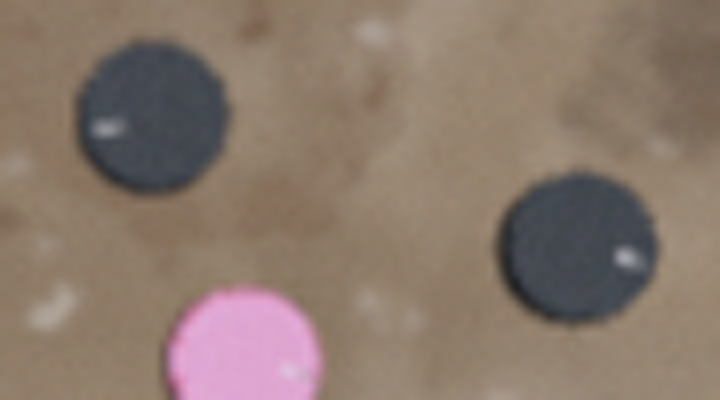

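View pics/t3.png

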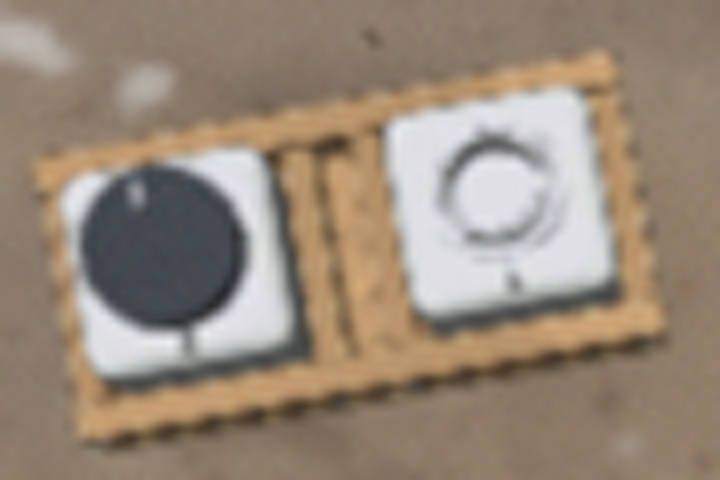

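View pics/s3.png

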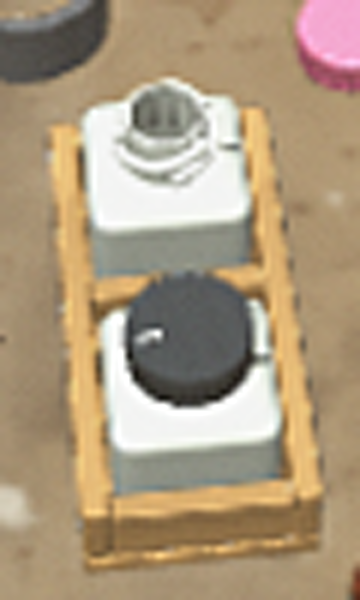

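```bash
cat > rack.py <<'E'
from meas import *
from scipy.optimize import least_squares
M=[(0,-.065,.129),(-.034,-.065,.098),(-.034,.065,.098),(.059,.121,.058),(.059,-.121,.058),(-.059,-.121,.058),(-.059,.121,.058)]
T=[(493,192),(513,283),(190,342),(37,160),(612,55),(662,330),(82,438)]
D=[(167,108),(228,147),(262,355),(85,515),(50,127),(262,110),(320,497)]
uv={"top":(np.array(T)+.5)/8-.5+[228,155],"side":(np.array(D)+.5)/6-.5+[280,195]}
w=np.array([2,1,1,1,1,1,1])[:,None]
def pts(p):
    c,s=np.cos(p[2]),np.sin(p[2]); m=np.array(M); return np.c_[p[0]+c*m[:,0]-s*m[:,1],p[1]+s*m[:,0]+c*m[:,1],m[:,2]]
for cs in (("top",),("side",),("top","side")):
    f=lambda p:np.concatenate([((proj(S[n],pts(p))-uv[n])*w).ravel() for n in cs])
    r=least_squares(f,[.53,.14,.2]); P=pts(r.x)
    print(cs,"rack",r.x.round(4),"mouth",P[0].round(4),"shut",(2*r.x[:2]-P[0][:2]).round(4),"\n",f(r.x).reshape(-1,2).round(1).tolist())
# lid dashes (t2 crop 8x at 350,175)
for n,d,c in [("lid1",(109,128),(155,116)),("lid2",(628,258),(583,246))]:
    q=back(S["top"],(np.array([d,c])+.5)/8-.5+[350,175],.025); v=q[0]-q[1]; print(n,q.round(4),"dashdir deg",np.degrees(np.arctan2(v[1],v[0])).round(1),"r",np.hypot(*v[:2]).round(4))
E
python3 rack.py
```

```text
('top',) rack [0.5344 0.1441 0.2043] mouth [0.5476 0.0805 0.129 ] shut [0.5212 0.2077] 
 [[0.3, -1.1], [0.1, 0.4], [-0.4, 0.3], [-0.7, -0.1], [0.5, 0.1], [0.6, 0.9], [-0.8, 0.6]]
('side',) rack [0.5359 0.1466 0.2127] mouth [0.5497 0.0831 0.129 ] shut [0.5222 0.2101] 
 [[-0.5, 1.5], [0.6, -0.5], [-0.2, -0.0], [-0.7, 0.2], [0.0, -0.9], [0.6, -1.0], [0.7, -0.7]]
('top', 'side') rack [0.5352 0.1452 0.2083] mouth [0.5487 0.0816 0.129 ] shut [0.5218 0.2088] 
 [[-0.4, -1.8], [-0.2, 0.0], [-0.7, 0.1], [-1.1, -0.2], [0.1, -0.3], [0.3, 0.4], [-1.0, 0.5], [0.3, 0.7], [1.0, -0.8], [-0.0, -0.4], [-0.5, -0.3], [0.5, -1.3], [1.0, -1.3], [0.8, -1.1]]
lid1 [[ 0.5306 -0.1597  0.025 ]
 [ 0.5362 -0.1789  0.025 ]] dashdir deg 106.2 r 0.02
lid2 [[ 0.4815 -0.3769  0.025 ]
 [ 0.4861 -0.3581  0.025 ]] dashdir deg -103.6 r 0.0194
```

Measurements agree: every point differs by a constant (1, 4) mm between cameras, which is calibration bias. Lid 1 is at (0.5375, -0.178) with its dash at 106°. Lid 2 is at (0.487, -0.357) with its dash at -104°. The mouth is at (0.548, 0.081) and the jar dash at 192°. Tool y points down, so positive yaw is clockwise. I'll try lid 1 first.

```bash
python3 -m handwheel '[{"delta_pos":[-20,0,40],"yaw":-0.15},{"delta_pos":[-42,10,84],"yaw":-0.3},{"delta_pos":[-64,20,128],"yaw":-0.45},{"delta_pos":[-86,30,172],"yaw":-0.6},{"delta_pos":[-108,40,216],"yaw":-0.75},{"delta_pos":[-130,50,260],"yaw":-0.9},{"delta_pos":[-152,60,304],"yaw":-1.05},{"delta_pos":[-174,70,348],"yaw":-1.2},{"delta_pos":[-196,80,392],"yaw":-1.304},{"delta_pos":[-218,85,436],"yaw":-1.304},{"delta_pos":[-237,85,472],"yaw":-1.304},{"delta_pos":[-237,85,472],"yaw":-1.304}]'
```

```text
time: 1.6
tool_pos: [0.5406, -0.1735, 0.1199]
ee_rot: [-1.569, -0.001, 0.006]
wrist_force: [-0.0, 0.1, 0.7]
width: 0.0941
```

```bash
python3 -m handwheel '[{"delta_pos":[-3,30,-3]},{"delta_pos":[-3,65,-3]},{"delta_pos":[-3,95,-3]},{"delta_pos":[-3,108,-3]},{"delta_pos":[-3,114,-3]},{"delta_pos":[-3,114,-3]}]'; python3 - <<'E'
from h import *
t=robot.snapshot("top"); s=robot.snapshot("side")
crop(t,330,150,90,70,8,"t4.png"); crop(s,280,130,80,80,7,"s4.png")
E
```

```text
invalid input at $[0]: expected keys delta_pos, yaw
```

View pics/s4.png

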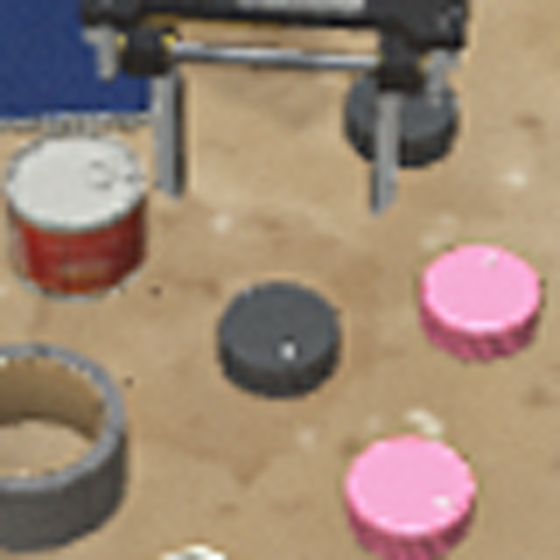

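View pics/t4.png

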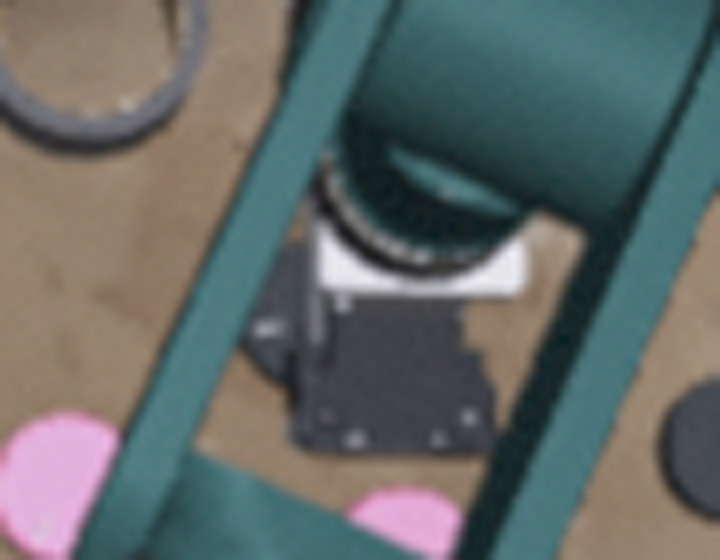

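The move was refused because each row needs a yaw key. The side picture shows both fingertips at crop (170,195) and (380,210). I use them to check the side camera's bias against the known TCP.

```bash
python3 - <<'E'
from h import *
s=robot.snapshot("side"); o=robot.get_obs(); p=o["tool_pos"]; print(p,o["width"])
L=(np.array([(170,192),(382,208)])+.5)/7-.5+[280,130]
print("pix",L, "at tip height:",back(s,L,p[2]).round(4), "mid",back(s,[L.mean(0)],p[2]).round(4))
print(proj(s,[p+[.052,0,0],p-[.052,0,0]]))
E
```

```text
[ 0.53747723 -0.17777496  0.12039986] 0.09410340370935974
pix [[303.85714286 157.        ]
 [334.14285714 159.28571429]] at tip height: [[ 0.5923 -0.1699  0.1204]
 [ 0.4866 -0.1701  0.1204]] mid [[ 0.5393 -0.17    0.1204]]
[[304.95190148 155.49426061]
 [334.62966277 157.7727841 ]]
```

```bash
python3 -m handwheel '[{"delta_pos":[0,30,1],"yaw":0},{"delta_pos":[0,65,1],"yaw":0},{"delta_pos":[0,95,1],"yaw":0},{"delta_pos":[0,108,1],"yaw":0},{"delta_pos":[0,115,1],"yaw":0},{"delta_pos":[0,115,1],"yaw":0},{"delta_pos":[0,115,1],"yaw":0}]'; python3 - <<'E'
from h import *
s=robot.snapshot("side"); print(robot.get_obs()["tool_pos"])
crop(s,280,130,80,80,7,"s5.png")
E
```

```text
time: 2.45
tool_pos: [0.5389, -0.1774, 0.0072]
ee_rot: [-1.572, -0.003, -0.001]
wrist_force: [0.2, 1.0, 0.4]
width: 0.0939
[ 0.53907403 -0.17735343  0.00746311]
```

View pics/s5.png

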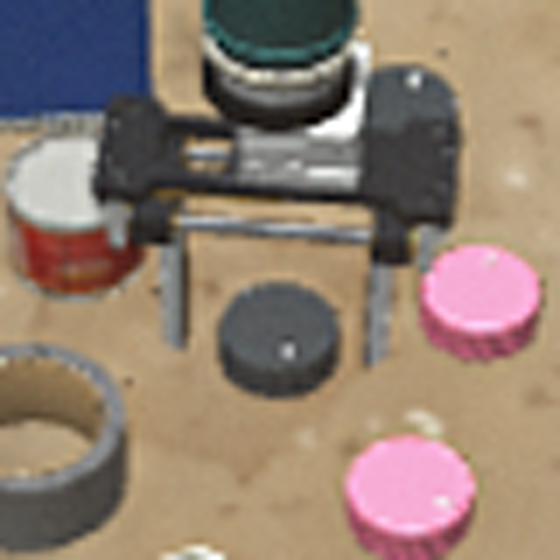

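```bash
python3 - <<'E'
from h import *
s=robot.snapshot("side"); o=robot.get_obs(); p=o["tool_pos"]; print(p)
L=(np.array([(173,348),(375,365),(160,345),(186,348),(364,363),(386,365)])+.5)/7-.5+[280,130]
print(back(s,L,p[2]).round(4), "mid",back(s,[L[:2].mean(0)],p[2]).round(4))
E
```

```text
[ 0.53909229 -0.17722878  0.00742037]
[[ 0.5931 -0.169   0.0074]
 [ 0.4863 -0.1684  0.0074]
 [ 0.6002 -0.1704  0.0074]
 [ 0.5863 -0.1698  0.0074]
 [ 0.4922 -0.1692  0.0074]
 [ 0.4806 -0.169   0.0074]] mid [[ 0.5396 -0.1687  0.0074]]
```

```bash
python3 -m handwheel '[{"delta_pos":[-1,4,1],"yaw":0},{"delta_pos":[-1,4,1],"yaw":0},{"delta_pos":[-1,4,1],"yaw":0}]'; python3 -m handwheel '[{"delta_pos":[0,0,0],"yaw":0},{"delta_pos":[0,0,0],"yaw":0},{"delta_pos":[0,0,0],"yaw":0},{"delta_pos":[0,0,0],"yaw":0},{"delta_pos":[0,0,0],"yaw":0}]' 255
```

```text
time: 2.85
tool_pos: [0.5368, -0.1754, 0.0015]
ee_rot: [-1.571, 0.0, 0.0]
wrist_force: [-0.7, -0.7, 0.5]
width: 0.0941
time: 3.35
tool_pos: [0.5369, -0.1755, 0.0015]
ee_rot: [-1.571, -0.0, 0.0]
wrist_force: [-0.6, 0.8, -0.0]
width: 0.0643
```

```bash
python3 -m handwheel '[{"delta_pos":[0,-30,0],"yaw":0},{"delta_pos":[0,-70,0],"yaw":0},{"delta_pos":[0,-110,15],"yaw":-0.13},{"delta_pos":[2,-140,45],"yaw":-0.27},{"delta_pos":[4,-155,85],"yaw":-0.41},{"delta_pos":[6,-155,125],"yaw":-0.55},{"delta_pos":[8,-155,165],"yaw":-0.69},{"delta_pos":[10,-155,205],"yaw":-0.83},{"delta_pos":[11,-155,235],"yaw":-0.97},{"delta_pos":[12,-155,253],"yaw":-1.11},{"delta_pos":[12,-155,257],"yaw":-1.25},{"delta_pos":[12,-155,257],"yaw":-1.39}]'
python3 -m handwheel '[{"delta_pos":[0,0,0],"yaw":-0.1},{"delta_pos":[0,0,0],"yaw":-0.106},{"delta_pos":[0,0,0],"yaw":-0.106}]'
python3 - <<'E'
from h import *
s=robot.snapshot("side");t=robot.snapshot("top"); o=robot.get_obs(); print(o["tool_pos"],o["ee_rot"],o["joint_positions"],o["width"],o["wrist_force"],o["wrist_torque"])
crop(s,260,160,90,100,6,"s6.png");crop(t,230,150,90,70,8,"t6.png")
E
```

```text
time: 4.55
tool_pos: [0.5483, 0.0828, 0.1559]
ee_rot: [-1.57, 0.0, 1.398]
wrist_force: [0.2, -0.2, -0.9]
width: 0.0639
time: 4.85
tool_pos: [0.5486, 0.0814, 0.1561]
ee_rot: [-1.57, 0.0, 1.494]
wrist_force: [0.3, 0.3, -1.3]
width: 0.0637
[0.54871528 0.08137143 0.15628136] [-1.57046821e+00  1.47627315e-04  1.49436858e+00] [ 4.50772724e-02  1.12579925e-01  1.44052253e+00 -1.06786160e-04
  1.58883379e+00 -1.44929319e+00] 0.0643631862775281 [-0.09172069 -0.20990499 -0.56973688] [ 0.04824345 -0.14783477  0.03147632]
```

View pics/s6.png

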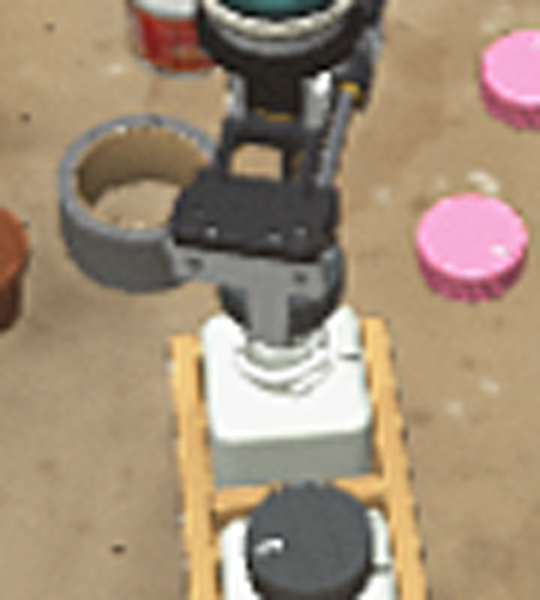

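View pics/t6.png

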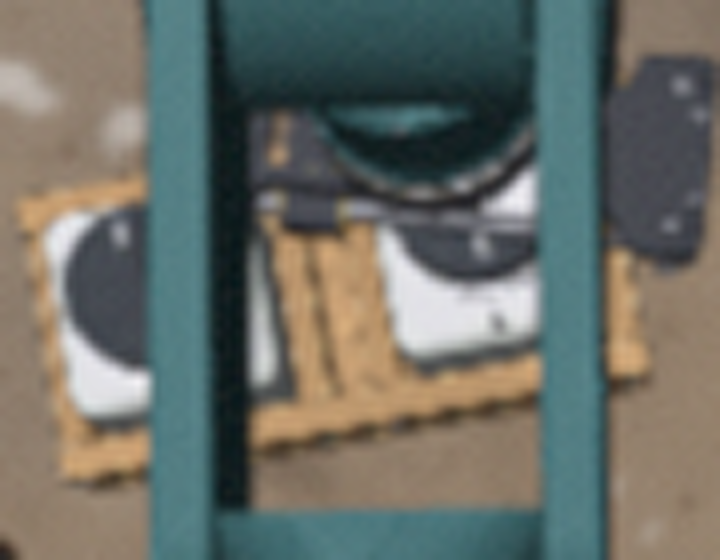

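```bash
python3 - <<'E'
from h import *
t=robot.snapshot("top");s=robot.snapshot("side")
f=lambda q:(np.array(q)+.5)/8-.5+[230,150]
p=np.array([.5487,.0814]); z=.1562-.0015+.025
d=back(t,[f((480,243))],z)[0]; print("lid dash",d.round(4),(d[:2]-p).round(4),np.degrees(np.arctan2(*(d[:2]-p)[::-1])))
j=back(t,[f((498,322))],.098)[0]; a=np.radians(191.9); print("jar dash",j.round(4),"-> mouth",(j[:2]-.034*np.array([np.cos(a),np.sin(a)])).round(4))
# overlay predicted
im=cv2.resize(t["image"][150:220,230:320,::-1],None,fx=8,fy=8,interpolation=cv2.INTER_CUBIC)
def ov(im,s,o,k,x,y,z,r,c):
    A=np.linspace(0,2*np.pi,60); P=np.c_[x+r*np.cos(A),y+r*np.sin(A),0*A+z]
    q=((proj(s,P)-o+.5)*k-.5).astype(np.int32); cv2.polylines(im,[q],True,c,1)
ov(im,t,[230,150],8,.5487,.0814,z,.032,(0,255,0)); cv2.imwrite("pics/t7.png",im)
im=cv2.resize(s["image"][160:260,260:350,::-1],None,fx=6,fy=6,interpolation=cv2.INTER_CUBIC)
ov(im,s,[260,160],6,.5487,.0814,z,.032,(0,255,0));ov(im,s,[260,160],6,.5487,.0814,z-.025,.032,(0,255,255)); ov(im,s,[260,160],6,.5487,.0816,.129,.0205,(0,0,255));ov(im,s,[260,160],6,.5487,.0816,.098,.0225,(255,0,0)); cv2.imwrite("pics/s7.png",im)
E
```

```text
lid dash [0.5326 0.076  0.1797] [-0.0161 -0.0054] -161.55602936358449
jar dash [0.5159 0.0736 0.098 ] -> mouth [0.5492 0.0806]
```

View pics/t7.png

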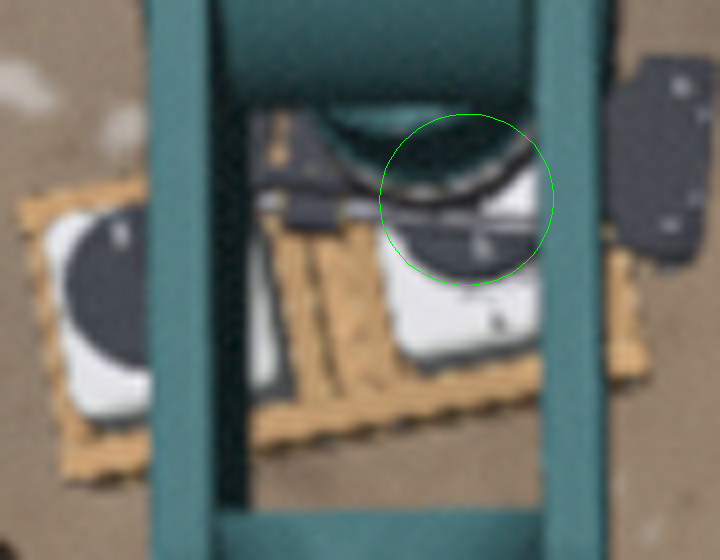

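View pics/s7.png

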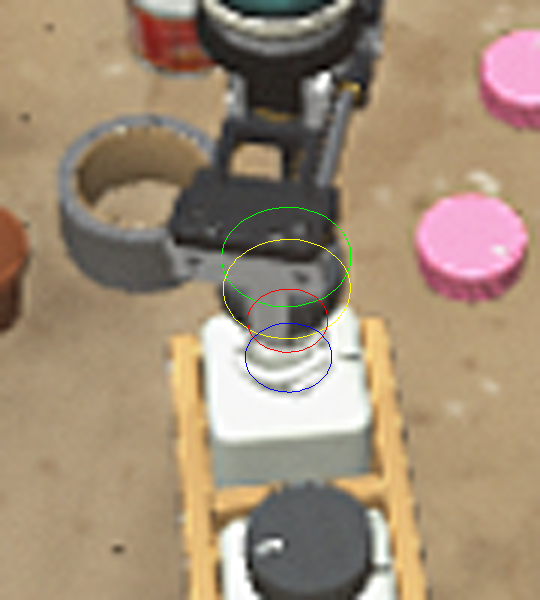

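```bash
python3 -m handwheel '[{"delta_pos":[1.4,10,0.5],"yaw":0},{"delta_pos":[1.4,20,0.5],"yaw":0},{"delta_pos":[1.4,24,0.5],"yaw":0},{"delta_pos":[1.4,26,0.5],"yaw":0},{"delta_pos":[1.4,28,0.5],"yaw":0},{"delta_pos":[1.4,28,0.5],"yaw":0}]'
python3 -m handwheel '[{"delta_pos":[0,2,0],"yaw":0},{"delta_pos":[0,4,0],"yaw":0},{"delta_pos":[0,4,0],"yaw":0}]'
python3 -m handwheel '[{"delta_pos":[0,1,0],"yaw":0},{"delta_pos":[0,2,0],"yaw":0},{"delta_pos":[0,2,0],"yaw":0}]'
```

```text
time: 5.65
tool_pos: [0.5484, 0.0829, 0.1283]
ee_rot: [-1.571, 0.0, 1.496]
wrist_force: [-0.6, -1.1, -1.4]
width: 0.0643
time: 5.95
tool_pos: [0.5483, 0.0829, 0.1242]
ee_rot: [-1.571, 0.0, 1.496]
wrist_force: [0.2, 0.6, -1.3]
width: 0.0638
time: 6.25
tool_pos: [0.5483, 0.0829, 0.1223]
ee_rot: [-1.571, 0.0, 1.496]
wrist_force: [-0.3, -0.3, -0.8]
width: 0.0641
```

```bash
python3 -m handwheel '[{"delta_pos":[0,1,0],"yaw":0},{"delta_pos":[0,2,0],"yaw":0},{"delta_pos":[0,2,0],"yaw":0}]'
python3 -m handwheel '[{"delta_pos":[0,1,0],"yaw":0},{"delta_pos":[0,2,0],"yaw":0},{"delta_pos":[0,2,0],"yaw":0}]'
python3 -m handwheel '[{"delta_pos":[0,1,0],"yaw":0},{"delta_pos":[0,2,0],"yaw":0},{"delta_pos":[0,2,0],"yaw":0}]'
```

```text
time: 6.55
tool_pos: [0.5486, 0.0829, 0.1218]
ee_rot: [-1.572, 0.0, 1.496]
wrist_force: [-3.0, -0.5, 4.9]
width: 0.0642
time: 6.85
tool_pos: [0.5488, 0.0829, 0.1215]
ee_rot: [-1.573, 0.0, 1.496]
wrist_force: [-4.6, 0.1, 10.1]
width: 0.064
time: 7.15
tool_pos: [0.5489, 0.0829, 0.1213]
ee_rot: [-1.574, 0.0, 1.496]
wrist_force: [-7.2, 0.9, 17.1]
width: 0.0636
```

```bash
python3 -m handwheel '[{"delta_pos":[0,-3,0],"yaw":0},{"delta_pos":[0,-3,0.7],"yaw":0},{"delta_pos":[0,-3,1.5],"yaw":0},{"delta_pos":[0,-3,1.5],"yaw":0}]'
python3 -m handwheel '[{"delta_pos":[0,1,0.7],"yaw":0},{"delta_pos":[0,1,1.5],"yaw":0},{"delta_pos":[0,1,1.5],"yaw":0}]'
python3 - <<'E'
from h import *
s=robot.snapshot("side");t=robot.snapshot("top"); o=robot.get_obs(); print(o["tool_pos"],o["wrist_force"],o["wrist_torque"])
crop(s,280,180,60,70,9,"s8.png");crop(t,260,150,60,50,12,"t8.png")
E
```

```text
time: 7.55
tool_pos: [0.5486, 0.0829, 0.1217]
ee_rot: [-1.576, -0.0, 1.496]
wrist_force: [-0.2, 0.3, 6.4]
width: 0.0639
time: 7.85
tool_pos: [0.5484, 0.0829, 0.1216]
ee_rot: [-1.58, -0.0, 1.496]
wrist_force: [1.2, -0.2, 9.1]
width: 0.0638
[0.54842442 0.08292548 0.12157325] [0.80240614 0.03296967 8.82006805] [-0.26807393 -0.39710297  0.08236975]
```

View pics/s8.png

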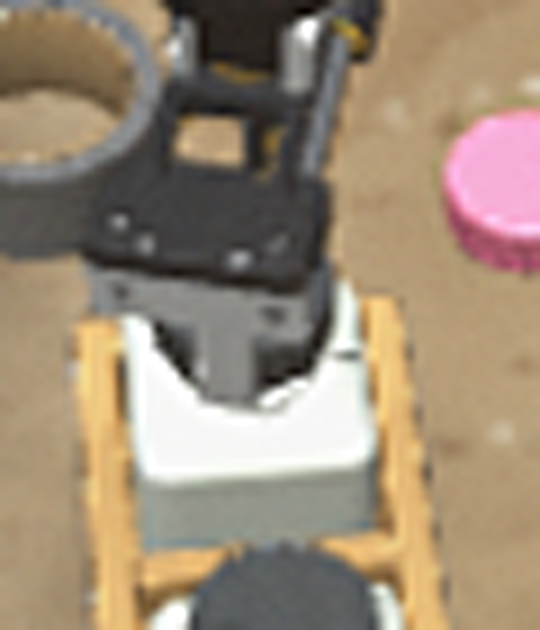

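View pics/t8.png

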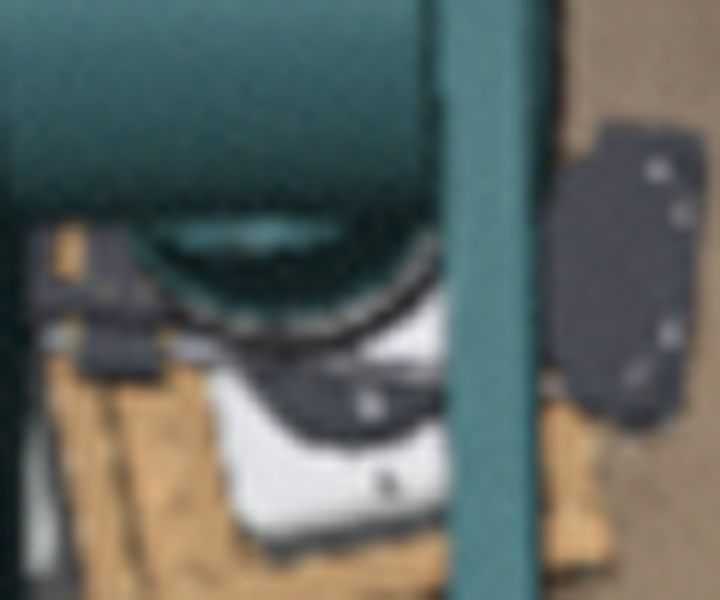

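```bash
python3 -m handwheel '[{"delta_pos":[0,0.5,0],"yaw":0.08},{"delta_pos":[0,1,0],"yaw":0.16},{"delta_pos":[0,1.5,0],"yaw":0.24},{"delta_pos":[0,1.5,0],"yaw":0.24}]'
python3 -m handwheel '[{"delta_pos":[0,0.5,0],"yaw":0.08},{"delta_pos":[0,1,0],"yaw":0.16},{"delta_pos":[0,1.5,0],"yaw":0.24},{"delta_pos":[0,1.5,0],"yaw":0.24}]'
```

```text
time: 8.35
tool_pos: [0.5481, 0.0827, 0.1199]
ee_rot: [-1.578, -0.002, 1.254]
wrist_force: [0.7, -1.2, 8.8]
width: 0.0645
time: 8.75
tool_pos: [0.5477, 0.0828, 0.1183]
ee_rot: [-1.577, -0.003, 1.014]
wrist_force: [-1.2, -0.6, 8.7]
width: 0.064
```

```bash
python3 -m handwheel '[{"delta_pos":[0,0.5,0],"yaw":0.08},{"delta_pos":[0,1,0],"yaw":0.16},{"delta_pos":[0,1.5,0],"yaw":0.24},{"delta_pos":[0,1.5,0],"yaw":0.24}]'
python3 -m handwheel '[{"delta_pos":[0,0.5,0],"yaw":0.08},{"delta_pos":[0,1,0],"yaw":0.16},{"delta_pos":[0,1.5,0],"yaw":0.24},{"delta_pos":[0,1.5,0],"yaw":0.24}]'
python3 -c "
from bench import robot;o=robot.get_obs();print(o['wrist_torque'],o['joint_positions'][5])"
```

```text
time: 9.15
tool_pos: [0.5478, 0.0837, 0.117]
ee_rot: [-1.575, -0.006, 0.777]
wrist_force: [-0.9, -0.3, 9.5]
width: 0.0638
time: 9.55
tool_pos: [0.5488, 0.0833, 0.1165]
ee_rot: [-1.576, -0.008, 0.537]
wrist_force: [1.1, -0.6, 12.1]
width: 0.0644
[-0.12546043 -0.17044768  0.75800177] -0.48834780412059753
```

```bash
python3 -m handwheel '[{"delta_pos":[0,0.3,0],"yaw":0.08},{"delta_pos":[0,0.6,0],"yaw":0.16},{"delta_pos":[0,0.6,0],"yaw":0.16}]'
python3 -c "
from bench import robot;o=robot.get_obs();print(o['wrist_torque'],o['joint_positions'][5])"
python3 -m handwheel '[{"delta_pos":[0,0.3,0],"yaw":0.08},{"delta_pos":[0,0.6,0],"yaw":0.16},{"delta_pos":[0,0.6,0],"yaw":0.16}]'
python3 - <<'E'
from h import *
o=robot.get_obs();print(o['wrist_torque'],o['joint_positions'][5])
s=robot.snapshot("side");t=robot.snapshot("top")
crop(s,280,180,60,70,9,"s9.png");crop(t,260,150,60,50,12,"t9.png")
E
```

```text
time: 9.85
tool_pos: [0.5489, 0.0839, 0.1162]
ee_rot: [-1.573, -0.01, 0.377]
wrist_force: [0.7, 1.1, 12.3]
width: 0.0639
[ 0.13602804 -0.18485977  0.52471736] -0.32771602350400075
time: 10.15
tool_pos: [0.5483, 0.0875, 0.1159]
ee_rot: [-1.565, -0.011, 0.22]
wrist_force: [-1.4, 7.9, 13.0]
width: 0.0636
[1.49770643 0.01038476 0.95551832] -0.16912219923369018
```

View pics/s9.png

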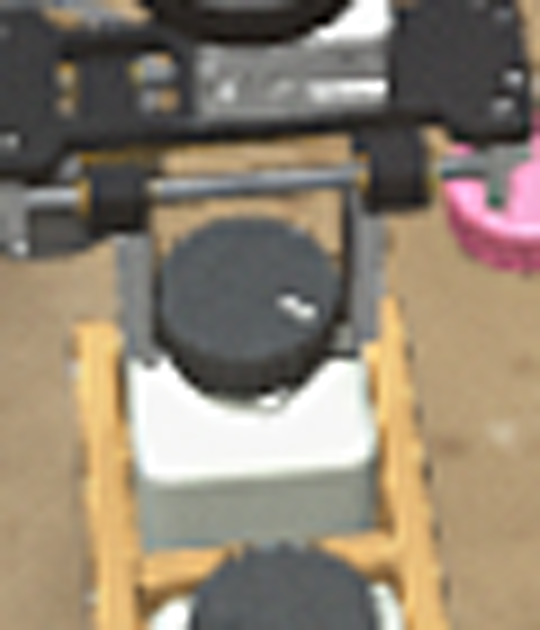

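View pics/t9.png

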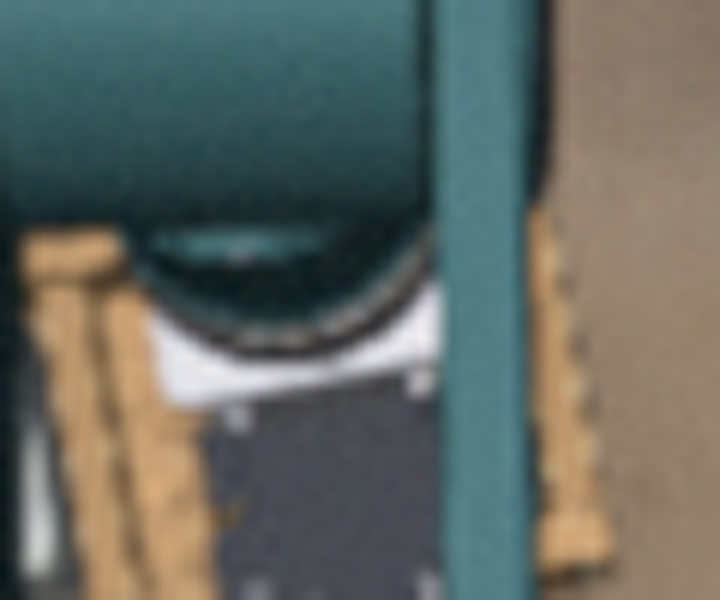

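```bash
python3 - <<'E'
from h import *
s=robot.snapshot("side");o=robot.get_obs();p=o["tool_pos"];print(p,o["wrist_force"])
f=lambda q:(np.array(q)+.5)/9-.5+[280,180]
e=[(160,292),(340,285),(247,215),(250,360)]
print(back(s,f(e),p[2]-.0015+.025).round(4), back(s,[f((250,288))],p[2]-.0015+.025).round(4))
print("tips",back(s,f([(140,355),(362,345)]),p[2]).round(4))
E
```

```text
[0.54834862 0.08742414 0.11586893] [-1.08099419  8.05050851 12.9783822 ]
[[0.5788 0.0893 0.1394]
 [0.5188 0.0799 0.1394]
 [0.5538 0.0527 0.1394]
 [0.5452 0.1147 0.1394]] [[0.5489 0.0844 0.1394]]
tips [[0.5852 0.0988 0.1159]
 [0.5105 0.0865 0.1159]]
```

```bash
python3 -m handwheel '[{"delta_pos":[0,0,0],"yaw":0},{"delta_pos":[0,0,0],"yaw":0},{"delta_pos":[0,0,0],"yaw":0},{"delta_pos":[0,0,0],"yaw":0}]' 0
python3 -m handwheel '[{"delta_pos":[0,-20,0],"yaw":0},{"delta_pos":[0,-50,0],"yaw":0},{"delta_pos":[0,-70,-40],"yaw":0},{"delta_pos":[0,-80,-85],"yaw":0},{"delta_pos":[0,-80,-130],"yaw":0},{"delta_pos":[0,-80,-150],"yaw":0},{"delta_pos":[0,-80,-150],"yaw":0}]'
python3 - <<'E'
from h import *
o=robot.get_obs();print(o["tool_pos"],o["ee_rot"])
s=robot.snapshot("side");t=robot.snapshot("top")
crop(s,280,180,60,70,9,"s10.png");crop(t,230,150,90,70,8,"t10.png")
E
```

```text
time: 10.7
tool_pos: [0.545, 0.0828, 0.1102]
ee_rot: [-1.571, 0.002, 0.216]
wrist_force: [0.2, -0.9, 0.2]
width: 0.0924
time: 11.4
tool_pos: [0.5776, -0.0665, 0.1902]
ee_rot: [-1.571, 0.002, 0.211]
wrist_force: [0.4, 0.8, 0.5]
width: 0.0939
[ 0.57758777 -0.06653994  0.19019675] [-1.57110421  0.00159503  0.21115198]
```

View pics/s10.png

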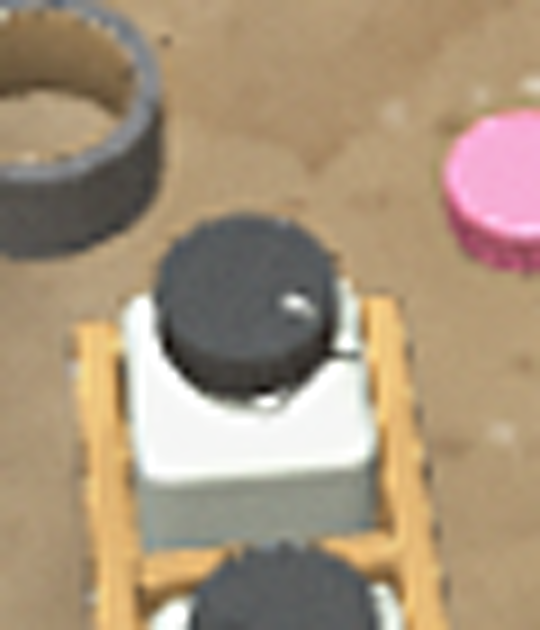

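View pics/t10.png

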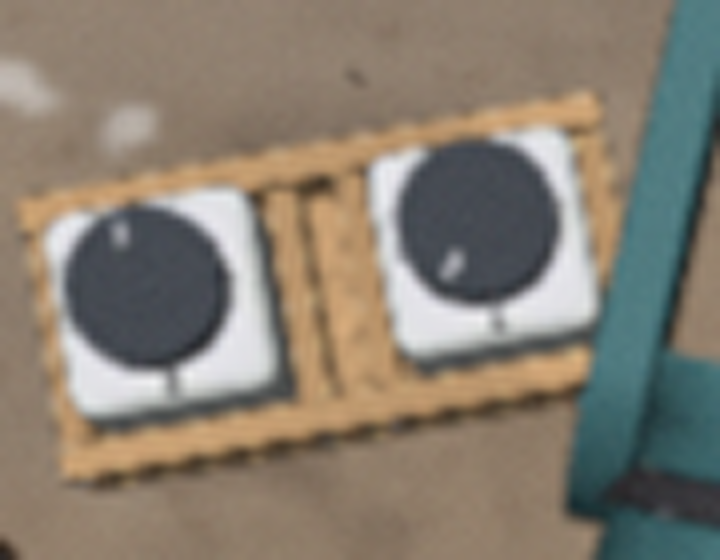

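```bash
python3 - <<'E'
from meas import *
print("shut"); fit((.5215,.2088),.107,.132,.032,dark)
for z in (.107,.112,.1145,.117,.120):
    print("z",z); fit((.548,.082),z,z+.025,.032,dark)
q=back(S["top"],(np.array([(453,265),(480,221),(498,320)])+.5)/8-.5+[230,150],.1395); v=q[0]-q[1]; print(np.degrees(np.arctan2(v[1],v[0])))
E
```

```text
shut
   top [248.  185.7] area 298 pred 372
   side [311.  251.2] area 379 pred 435
    ('top',) [0.5218 0.2077] 0.0
    ('side',) [0.5229 0.2117] 0.0
    ('top', 'side') [0.5225 0.2096] 0.835
z 0.107
   top [289.3 177.3] area 304 pred 362
   side [306.9 213.8] area 325 pred 371
    ('top',) [0.5513 0.0812] 0.0
    ('side',) [0.5513 0.0775] 0.0
    ('top', 'side') [0.5512 0.0798] 0.537
z 0.112
   top [289.3 177.3] area 304 pred 366
   side [306.9 213.8] area 325 pred 373
    ('top',) [0.5504 0.0808] 0.0
    ('side',) [0.5507 0.0814] 0.0
    ('top', 'side') [0.5506 0.0811] 0.023
z 0.1145
   top [289.3 177.3] area 304 pred 367
   side [306.9 213.8] area 325 pred 374
    ('top',) [0.5499 0.0807] 0.0
    ('side',) [0.5505 0.0834] 0.0
    ('top', 'side') [0.5502 0.0817] 0.325
z 0.117
   top [289.3 177.3] area 304 pred 369
   side [306.9 213.8] area 325 pred 375
    ('top',) [0.5494 0.0805] 0.0
    ('side',) [0.5502 0.0853] 0.0
    ('top', 'side') [0.5499 0.0824] 1.006
z 0.12
   top [289.3 177.3] area 304 pred 371
   side [306.9 213.8] area 325 pred 376
    ('top',) [0.5489 0.0803] 0.0
    ('side',) [0.5498 0.0877] 0.0
    ('top', 'side') [0.5495 0.0831] 2.328
150.65906935016065
```

```bash
python3 -m handwheel '[{"delta_pos":[1,0,20],"yaw":-0.14},{"delta_pos":[2,0,50],"yaw":-0.28},{"delta_pos":[3,0,85],"yaw":-0.42},{"delta_pos":[4,0,115],"yaw":-0.56},{"delta_pos":[4,0,140],"yaw":-0.70},{"delta_pos":[4,0,151],"yaw":-0.84},{"delta_pos":[4,0,151],"yaw":-0.98},{"delta_pos":[4,0,151],"yaw":-1.12},{"delta_pos":[4,0,151],"yaw":-1.26},{"delta_pos":[4,0,151],"yaw":-1.36},{"delta_pos":[4,0,151],"yaw":-1.36},{"delta_pos":[4,0,151],"yaw":-1.36}]'
```

```text
time: 12.8
tool_pos: [0.5487, 0.086, 0.1913]
ee_rot: [-1.571, -0.0, 1.575]
wrist_force: [-0.7, 0.1, 0.2]
width: 0.0942
```

```bash
python3 -m handwheel '[{"delta_pos":[-4,20,-1],"yaw":0},{"delta_pos":[-4,45,-1],"yaw":0},{"delta_pos":[-4,65,-1],"yaw":0},{"delta_pos":[-4,76,-1],"yaw":0},{"delta_pos":[-4,78,-1],"yaw":0},{"delta_pos":[-4,78,-1],"yaw":0}]'
python3 -m handwheel '[{"delta_pos":[0,0,0],"yaw":0},{"delta_pos":[0,0,0],"yaw":0},{"delta_pos":[0,0,0],"yaw":0},{"delta_pos":[0,0,0],"yaw":0},{"delta_pos":[0,0,0],"yaw":0}]' 255
python3 -c "
from bench import robot;o=robot.get_obs();print(o['wrist_torque'],o['joint_positions'][5])"
```

```text
time: 13.4
tool_pos: [0.5503, 0.0812, 0.1136]
ee_rot: [-1.571, 0.0, 1.576]
wrist_force: [0.7, -0.2, -0.6]
width: 0.0942
time: 13.9
tool_pos: [0.5503, 0.0815, 0.1138]
ee_rot: [-1.571, -0.001, 1.576]
wrist_force: [0.0, 2.2, 1.3]
width: 0.0635
[ 0.30265255 -0.10087259  0.03549476] -1.5316556802865786
```

```bash
python3 -m handwheel '[{"delta_pos":[0.7,1,0],"yaw":0},{"delta_pos":[0.7,2,0],"yaw":0.05},{"delta_pos":[0.7,2.5,0],"yaw":0.1},{"delta_pos":[0.7,2.5,0],"yaw":0.1}]'
python3 -c "
from bench import robot;o=robot.get_obs();print(o['wrist_torque'],o['joint_positions'][5])"
python3 -m handwheel '[{"delta_pos":[0,0.6,0],"yaw":0.08},{"delta_pos":[0,1,0],"yaw":0.16},{"delta_pos":[0,1,0],"yaw":0.16}]'
python3 -c "
from bench import robot;o=robot.get_obs();print(o['wrist_torque'],o['joint_positions'][5])"
```

```text
time: 14.3
tool_pos: [0.5513, 0.0818, 0.1132]
ee_rot: [-1.575, 0.0, 1.479]
wrist_force: [-1.5, 0.1, 6.1]
width: 0.0636
[0.06897015 0.10816603 1.0416594 ] -1.4324669087797117
time: 14.6
tool_pos: [0.5533, 0.081, 0.1131]
ee_rot: [-1.58, -0.0, 1.317]
wrist_force: [1.5, -0.6, 7.7]
width: 0.0647
[-0.25373787 -0.52428468  0.80468716] -1.2713390935157576
```

```bash
python3 -m handwheel '[{"delta_pos":[0,-2,0],"yaw":0},{"delta_pos":[0,-2,0],"yaw":0},{"delta_pos":[0,-2,0],"yaw":0},{"delta_pos":[0,-2,0],"yaw":0}]' 0
python3 -c "
from bench import robot;o=robot.get_obs();print(o['tool_pos'],o['joint_positions'][5])"
```

```text
time: 15.0
tool_pos: [0.5496, 0.0816, 0.1109]
ee_rot: [-1.569, 0.001, 1.316]
wrist_force: [0.5, 0.1, 0.5]
width: 0.0922
[0.54958542 0.08163267 0.1109163 ] -1.2704317926478779
```

```bash
python3 -m handwheel '[{"delta_pos":[0,-2,0],"yaw":0},{"delta_pos":[0,-2,0],"yaw":0},{"delta_pos":[0,-2,0],"yaw":0},{"delta_pos":[0,-2,0],"yaw":0},{"delta_pos":[0,-2,0],"yaw":0}]' 255
python3 -m handwheel '[{"delta_pos":[0,-0.7,0],"yaw":-0.1},{"delta_pos":[0,-1.4,0],"yaw":-0.2},{"delta_pos":[0,-2.1,0],"yaw":-0.3},{"delta_pos":[0,-2.8,0],"yaw":-0.4},{"delta_pos":[0,-3.5,0],"yaw":-0.5},{"delta_pos":[0,-4.2,0],"yaw":-0.6},{"delta_pos":[0,-4.9,0],"yaw":-0.7},{"delta_pos":[0,-4.9,0],"yaw":-0.7}]'
python3 - <<'E'
from h import *
o=robot.get_obs();print(o['wrist_torque'],o['joint_positions'][5])
t=robot.snapshot("top");crop(t,230,150,90,70,8,"t11.png")
E
```

```text
time: 15.5
tool_pos: [0.5502, 0.0817, 0.1138]
ee_rot: [-1.571, -0.0, 1.316]
wrist_force: [0.5, 1.3, -0.4]
width: 0.0641
time: 16.3
tool_pos: [0.55, 0.0817, 0.1184]
ee_rot: [-1.57, -0.0, 2.016]
wrist_force: [-0.3, -0.0, -1.5]
width: 0.0639
[ 0.0498838  -0.13143864 -0.06248739] -1.9702367985217795
```

View pics/t11.png

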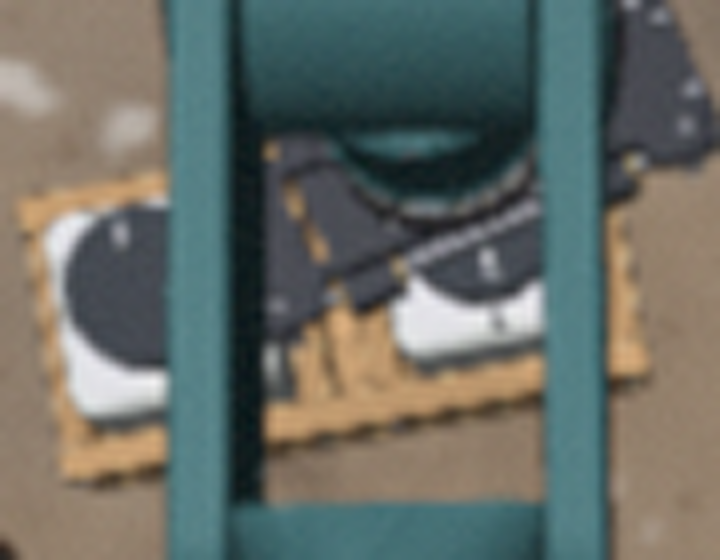

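The lid's dash now lies over the jar's dash, with the lid gripped centrally and no load. Pressing lightly tests whether it rests at 8 mm above home.

```bash
python3 -m handwheel '[{"delta_pos":[0,1,0],"yaw":0},{"delta_pos":[0,2,0],"yaw":0},{"delta_pos":[0,3,0],"yaw":0},{"delta_pos":[0,3,0],"yaw":0}]'
python3 -m handwheel '[{"delta_pos":[0,0,0],"yaw":-0.08},{"delta_pos":[0,0,0],"yaw":-0.16},{"delta_pos":[0,0,0],"yaw":-0.16}]'
python3 -m handwheel '[{"delta_pos":[0,0,0],"yaw":-0.08},{"delta_pos":[0,0,0],"yaw":-0.16},{"delta_pos":[0,0,0],"yaw":-0.16}]'
python3 -c "
from bench import robot;o=robot.get_obs();print(o['wrist_torque'],o['joint_positions'][5])"
```

```text
time: 16.75
tool_pos: [0.5502, 0.0817, 0.1179]
ee_rot: [-1.572, 0.001, 2.015]
wrist_force: [-3.7, -0.1, 8.0]
width: 0.064
time: 17.05
tool_pos: [0.5519, 0.0824, 0.1187]
ee_rot: [-1.576, 0.002, 2.177]
wrist_force: [-0.4, 1.4, 6.8]
width: 0.0639
time: 17.35
tool_pos: [0.5505, 0.0822, 0.1163]
ee_rot: [-1.572, 0.0, 2.336]
wrist_force: [-0.6, 1.2, 0.4]
width: 0.0641
[ 0.3817282  -0.02425204 -0.00551193] -2.2896454845659964
```

```bash
python3 -m handwheel '[{"delta_pos":[0,1,0],"yaw":0},{"delta_pos":[0,2,0],"yaw":0},{"delta_pos":[0,3,0],"yaw":0},{"delta_pos":[0,3,0],"yaw":0}]'
python3 -m handwheel '[{"delta_pos":[0,0.5,0],"yaw":0.08},{"delta_pos":[0,1,0],"yaw":0.16},{"delta_pos":[0,1.4,0],"yaw":0.24},{"delta_pos":[0,1.4,0],"yaw":0.24}]'
python3 -c "
from bench import robot;o=robot.get_obs();print(o['wrist_torque'],o['joint_positions'][5])"
```

```text
time: 17.75
tool_pos: [0.5503, 0.0822, 0.1139]
ee_rot: [-1.572, 0.0, 2.335]
wrist_force: [-1.6, 2.3, 7.3]
width: 0.0642
time: 18.15
tool_pos: [0.5521, 0.0831, 0.1137]
ee_rot: [-1.577, 0.001, 2.097]
wrist_force: [0.4, 3.0, 8.4]
width: 0.0639
[ 0.78693367 -0.23413266  0.95826931] -2.050426101186608
```

Lid 1 behaves as the wrong one. It stops dead at two yaws about 60° apart, both 8 mm or so above home, with about 1 N·m of resistance. I turn it back, lift it off and put it back on its old spot.

```bash
python3 -m handwheel '[{"delta_pos":[0,-2,0],"yaw":-0.1},{"delta_pos":[0,-4,0],"yaw":-0.2},{"delta_pos":[0,-5,0],"yaw":-0.24},{"delta_pos":[0,-6,0],"yaw":-0.24},{"delta_pos":[0,-7,0],"yaw":-0.24}]'
python3 -m handwheel '[{"delta_pos":[0,-2,0],"yaw":0},{"delta_pos":[0,-5,0],"yaw":0},{"delta_pos":[0,-10,0],"yaw":0},{"delta_pos":[0,-16,0],"yaw":0},{"delta_pos":[0,-22,0],"yaw":0},{"delta_pos":[0,-30,0],"yaw":0},{"delta_pos":[0,-38,0],"yaw":0}]'
python3 - <<'E'
from h import *
o=robot.get_obs();print(o['wrist_torque'],o['joint_positions'])
s=robot.snapshot("side");crop(s,260,160,90,100,6,"s12.png")
E
```

```text
time: 18.65
tool_pos: [0.5505, 0.0819, 0.1174]
ee_rot: [-1.571, -0.0, 2.334]
wrist_force: [3.2, 2.7, -3.1]
width: 0.064
time: 19.35
tool_pos: [0.5501, 0.0816, 0.1572]
ee_rot: [-1.571, 0.0, 2.336]
wrist_force: [-0.3, 0.4, -1.1]
width: 0.064
[ 0.15994776 -0.14480201 -0.03619631] [ 4.54725599e-02  1.14963067e-01  1.43610271e+00 -2.30437136e-04
  1.59025513e+00 -2.29044044e+00]
```

View pics/s12.png

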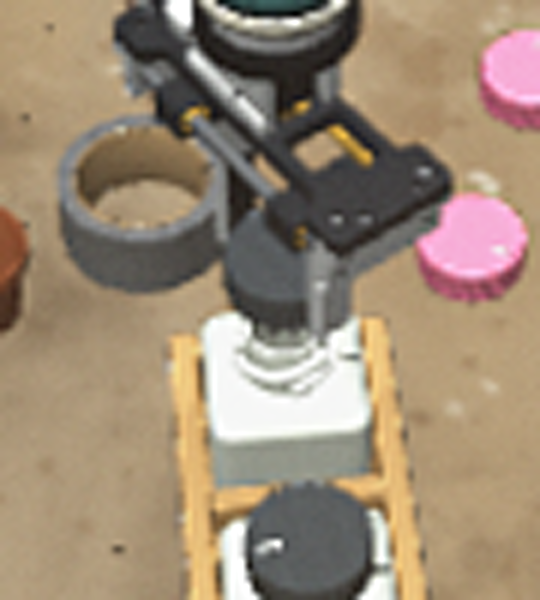

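```bash
python3 -m handwheel '[{"delta_pos":[-15,0,16],"yaw":0.1},{"delta_pos":[-38,0,40],"yaw":0.2},{"delta_pos":[-64,0,68],"yaw":0.3},{"delta_pos":[-92,0,98],"yaw":0.4},{"delta_pos":[-120,0,127],"yaw":0.5},{"delta_pos":[-146,20,155],"yaw":0.6},{"delta_pos":[-166,45,176],"yaw":0.7},{"delta_pos":[-176,70,187],"yaw":0.766},{"delta_pos":[-178,90,189],"yaw":0.766},{"delta_pos":[-178,110,189],"yaw":0.766},{"delta_pos":[-178,120,189],"yaw":0.766},{"delta_pos":[-178,120,189],"yaw":0.766}]'
python3 -c "
from bench import robot;o=robot.get_obs();print(o['tool_pos'],o['ee_rot'],o['joint_positions'])"
```

```text
time: 20.6
tool_pos: [0.536, -0.1771, 0.0346]
ee_rot: [-1.567, -0.001, 1.57]
wrist_force: [0.0, 0.5, -1.8]
width: 0.0638
[ 0.53595564 -0.17706821  0.03464517] [-1.56744648e+00 -1.38754692e-03  1.57002231e+00] [-4.19473735e-01  2.16462934e-01  1.57111503e+00 -9.64552534e-05
  1.35763931e+00 -1.98947779e+00]
```

```bash
python3 -m handwheel '[{"delta_pos":[0,15,0],"yaw":0},{"delta_pos":[0,27,0],"yaw":0},{"delta_pos":[0,32,0],"yaw":0},{"delta_pos":[0,34,0],"yaw":0},{"delta_pos":[0,34,0],"yaw":0},{"delta_pos":[0,34,0],"yaw":0}]'
```

```text
time: 21.2
tool_pos: [0.5375, -0.1778, 0.0028]
ee_rot: [-1.572, 0.0, 1.57]
wrist_force: [-0.0, -0.6, -1.8]
width: 0.064
```

Now open, rise and head for lid 2, with the jaws along world y.

```bash
python3 -m handwheel '[{"delta_pos":[0,1,0],"yaw":0},{"delta_pos":[0,1,0],"yaw":0},{"delta_pos":[0,1,0],"yaw":0},{"delta_pos":[0,1,0],"yaw":0}]' 0
python3 -m handwheel '[{"delta_pos":[0,-20,0],"yaw":0},{"delta_pos":[0,-50,0],"yaw":0},{"delta_pos":[0,-85,0],"yaw":0},{"delta_pos":[-30,-100,5],"yaw":0},{"delta_pos":[-70,-100,15],"yaw":0},{"delta_pos":[-115,-100,30],"yaw":0},{"delta_pos":[-150,-100,42],"yaw":0},{"delta_pos":[-173,-100,49],"yaw":0},{"delta_pos":[-179,-100,51],"yaw":0},{"delta_pos":[-179,-100,51],"yaw":0},{"delta_pos":[-179,-100,51],"yaw":0}]'
python3 - <<'E'
from h import *
o=robot.get_obs();print(o['tool_pos'],o['ee_rot'],o['joint_positions'])
s=robot.snapshot("side");t=robot.snapshot("top");crop(s,280,120,90,90,6.5,"s13.png");crop(t,340,150,110,80,7,"t13.png")
E
```

```text
time: 21.6
tool_pos: [0.5374, -0.1778, 0.0016]
ee_rot: [-1.571, 0.0, 1.57]
wrist_force: [-0.0, 0.2, 1.0]
width: 0.0921
time: 22.7
tool_pos: [0.4864, -0.3554, 0.1012]
ee_rot: [-1.571, -0.001, 1.571]
wrist_force: [0.6, -0.7, -0.2]
width: 0.0942
[ 0.48640142 -0.35542079  0.10124167] [-1.57094338e+00 -8.07095548e-04  1.57088445e+00] [-7.25547150e-01  2.44336641e-01  1.39844674e+00  7.03158534e-04
  1.49923488e+00 -2.29648196e+00]
```

View pics/s13.png

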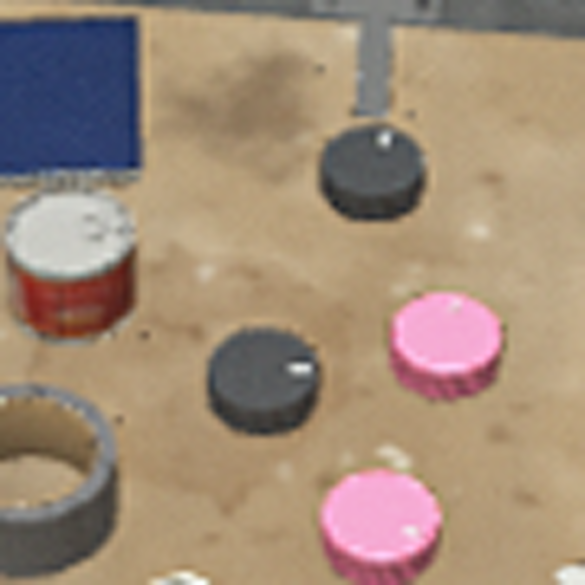

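View pics/t13.png

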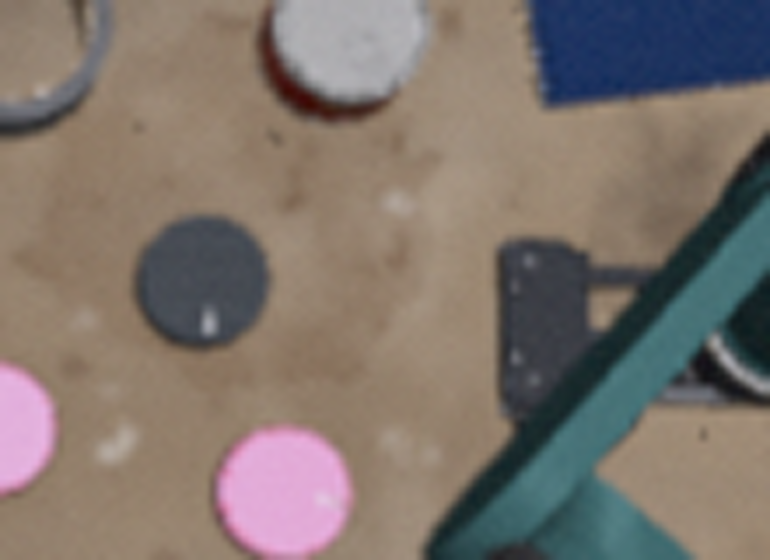

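Lid 1 lies flat on its old spot, at top-crop (202,282). Its y is now known from the grip, so it calibrates the cameras for lid 2.

```bash
python3 - <<'E'
from meas import *
print("lid1"); fit((.5375,-.1775),0,.025,.032,dark)
E
```

```text
lid1
   top [368.3 190.1] area 286 pred 308
   side [320.  178.5] area 223 pred 253
    ('top',) [ 0.5345 -0.1781] 0.0
    ('side',) [ 0.5356 -0.1746] 0.0
    ('top', 'side') [ 0.535 -0.177] 0.396
```

```bash
python3 -m handwheel '[{"delta_pos":[-2,25,0],"yaw":0},{"delta_pos":[-2,55,0],"yaw":0},{"delta_pos":[-2,80,0],"yaw":0},{"delta_pos":[-2,92,0],"yaw":0},{"delta_pos":[-2,98,0],"yaw":0},{"delta_pos":[-2,99,0],"yaw":0},{"delta_pos":[-2,99,0],"yaw":0}]'
python3 -m handwheel '[{"delta_pos":[0,0,0],"yaw":0},{"delta_pos":[0,0,0],"yaw":0},{"delta_pos":[0,0,0],"yaw":0},{"delta_pos":[0,0,0],"yaw":0},{"delta_pos":[0,0,0],"yaw":0}]' 255
```

```text
time: 23.6
tool_pos: [0.4868, -0.3591, 0.0036]
ee_rot: [-1.572, 0.002, 1.57]
wrist_force: [0.3, -0.4, -0.2]
width: 0.0941
time: 24.1
tool_pos: [0.4861, -0.3587, 0.0027]
ee_rot: [-1.571, 0.0, 1.57]
wrist_force: [-0.0, 0.3, 1.4]
width: 0.0642
```

```bash
python3 -m handwheel '[{"delta_pos":[0,-25,0],"yaw":0},{"delta_pos":[0,-60,0],"yaw":0},{"delta_pos":[15,-95,-2],"yaw":0.1},{"delta_pos":[40,-125,-6],"yaw":0.2},{"delta_pos":[80,-145,-12],"yaw":0.3},{"delta_pos":[125,-155,-18],"yaw":0.4},{"delta_pos":[170,-155,-25],"yaw":0.5},{"delta_pos":[215,-155,-31],"yaw":0.6},{"delta_pos":[260,-155,-37],"yaw":0.7},{"delta_pos":[305,-155,-44],"yaw":0.8},{"delta_pos":[350,-155,-50],"yaw":0.9},{"delta_pos":[390,-155,-56],"yaw":1.0}]'
python3 -c "
from bench import robot;o=robot.get_obs();print(o['tool_pos'],o['ee_rot'],o['joint_positions'])"
```

```text
time: 25.3
tool_pos: [0.5419, 0.0335, 0.157]
ee_rot: [-1.571, 0.0, 0.566]
wrist_force: [-0.3, 0.9, -1.6]
width: 0.0643
[0.54194339 0.03354623 0.15695412] [-1.57054866e+00  3.15324613e-04  5.66483775e-01] [-4.26228983e-02  8.64092727e-02  1.46767913e+00  2.27234631e-05
  1.58790457e+00 -6.09106250e-01]
```

```bash
python3 -m handwheel '[{"delta_pos":[13,0,15],"yaw":0.06},{"delta_pos":[25,0,29],"yaw":0.126},{"delta_pos":[33,0,38.5],"yaw":0.126},{"delta_pos":[33,4,38.5],"yaw":0.126},{"delta_pos":[33,4,38.5],"yaw":0.126}]'
python3 - <<'E'
from h import *
o=robot.get_obs();print(o['tool_pos'],o['ee_rot'],o['joint_positions'])
s=robot.snapshot("side");t=robot.snapshot("top");crop(s,270,160,80,80,7,"s14.png");crop(t,230,150,90,70,8,"t14.png")
E
```

```text
time: 25.8
tool_pos: [0.5487, 0.081, 0.1522]
ee_rot: [-1.571, 0.002, 0.445]
wrist_force: [-0.3, 0.3, -1.1]
width: 0.0642
[0.54874375 0.08102868 0.15219477] [-1.57082435  0.00209019  0.44482294] [ 4.49200870e-02  1.15477029e-01  1.44548619e+00 -8.39636791e-04
  1.58254379e+00 -3.99911943e-01]
```

View pics/s14.png

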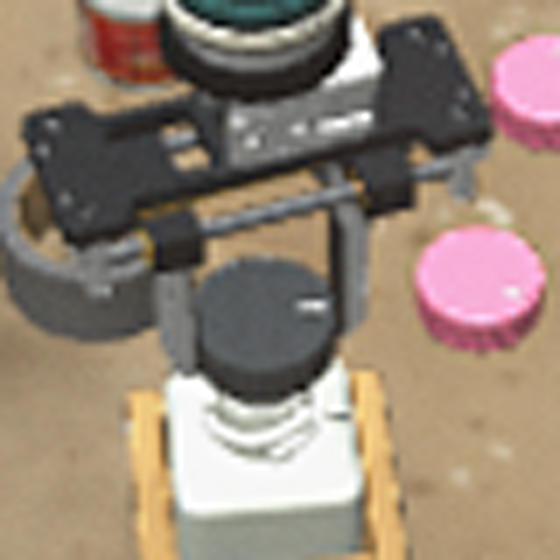

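Lid 2 is held level above the neck at side-crop (265,325). Its dash points the same way as the jar's dash at (340,412), so I lower it.

```bash
python3 -m handwheel '[{"delta_pos":[0.2,8,0.4],"yaw":0},{"delta_pos":[0.2,16,0.4],"yaw":0},{"delta_pos":[0.2,22,0.4],"yaw":0},{"delta_pos":[0.2,25,0.4],"yaw":0},{"delta_pos":[0.2,27,0.4],"yaw":0},{"delta_pos":[0.2,27,0.4],"yaw":0}]'
python3 -m handwheel '[{"delta_pos":[0,1,0],"yaw":0},{"delta_pos":[0,2,0],"yaw":0},{"delta_pos":[0,3,0],"yaw":0},{"delta_pos":[0,3,0],"yaw":0}]'
python3 -m handwheel '[{"delta_pos":[0,1,0],"yaw":0},{"delta_pos":[0,2,0],"yaw":0},{"delta_pos":[0,3,0],"yaw":0},{"delta_pos":[0,3,0],"yaw":0}]'
```

```text
time: 26.5
tool_pos: [0.5491, 0.082, 0.1259]
ee_rot: [-1.571, 0.001, 0.444]
wrist_force: [-0.0, 0.1, -0.8]
width: 0.0646
time: 26.9
tool_pos: [0.5492, 0.0821, 0.1232]
ee_rot: [-1.571, 0.0, 0.444]
wrist_force: [0.4, -0.4, -0.7]
width: 0.0643
time: 27.3
tool_pos: [0.5492, 0.082, 0.12]
ee_rot: [-1.571, 0.0, 0.444]
wrist_force: [0.1, -0.1, -1.0]
width: 0.0639
```

```bash
python3 -m handwheel '[{"delta_pos":[0,1,0],"yaw":0},{"delta_pos":[0,2,0],"yaw":0},{"delta_pos":[0,3,0],"yaw":0},{"delta_pos":[0,3,0],"yaw":0}]'
python3 -m handwheel '[{"delta_pos":[0,1,0],"yaw":0},{"delta_pos":[0,2,0],"yaw":0},{"delta_pos":[0,2,0],"yaw":0}]'
```

```text
time: 27.7
tool_pos: [0.5494, 0.082, 0.1175]
ee_rot: [-1.571, -0.0, 0.444]
wrist_force: [-0.6, -0.0, -0.4]
width: 0.0645
time: 28.0
tool_pos: [0.5496, 0.082, 0.1172]
ee_rot: [-1.572, -0.001, 0.444]
wrist_force: [-2.8, -1.1, 7.4]
width: 0.0642
```

Contact is at TCP 0.1174, which puts the lid 8 mm above home. That matches a fitting lid set dash over dash. Next I screw clockwise with light pressure.

```bash
python3 -m handwheel '[{"delta_pos":[0,0.5,0],"yaw":0.08},{"delta_pos":[0,1,0],"yaw":0.16},{"delta_pos":[0,1.5,0],"yaw":0.24},{"delta_pos":[0,1.5,0],"yaw":0.24}]'
python3 -m handwheel '[{"delta_pos":[0,0.5,0],"yaw":0.08},{"delta_pos":[0,1,0],"yaw":0.16},{"delta_pos":[0,1.5,0],"yaw":0.24},{"delta_pos":[0,1.5,0],"yaw":0.24}]'
python3 -c "
from bench import robot;o=robot.get_obs();print(o['wrist_torque'],o['joint_positions'][5])"
```

```text
time: 28.4
tool_pos: [0.5507, 0.0819, 0.1157]
ee_rot: [-1.572, -0.004, 0.202]
wrist_force: [0.1, -1.5, 5.5]
width: 0.0639
time: 28.8
tool_pos: [0.5507, 0.0819, 0.1142]
ee_rot: [-1.571, -0.004, -0.037]
wrist_force: [1.3, 0.4, 5.6]
width: 0.0641
[-0.11889555 -0.07689766 -0.08966178] 0.08338111987311814
```

It draws down at 1.5 mm per 13.75° with no torque. I continue.

```bash
python3 -m handwheel '[{"delta_pos":[0,0.5,0],"yaw":0.08},{"delta_pos":[0,1,0],"yaw":0.16},{"delta_pos":[0,1.5,0],"yaw":0.24},{"delta_pos":[0,1.5,0],"yaw":0.24}]'
python3 -m handwheel '[{"delta_pos":[0,0.5,0],"yaw":0.08},{"delta_pos":[0,1,0],"yaw":0.16},{"delta_pos":[0,1.5,0],"yaw":0.24},{"delta_pos":[0,1.5,0],"yaw":0.24}]'
python3 -m handwheel '[{"delta_pos":[0,0.5,0],"yaw":0.08},{"delta_pos":[0,1,0],"yaw":0.16},{"delta_pos":[0,1,0],"yaw":0.16}]'
python3 -c "
from bench import robot;o=robot.get_obs();print(o['wrist_torque'],o['joint_positions'][5])"
```

```text
time: 29.2
tool_pos: [0.5507, 0.0819, 0.1126]
ee_rot: [-1.57, -0.004, -0.277]
wrist_force: [1.2, -0.2, 5.6]
width: 0.0642
time: 29.6
tool_pos: [0.5506, 0.0819, 0.1111]
ee_rot: [-1.569, -0.003, -0.517]
wrist_force: [-1.1, 0.6, 5.1]
width: 0.0641
time: 29.9
tool_pos: [0.5506, 0.082, 0.1101]
ee_rot: [-1.569, -0.003, -0.677]
wrist_force: [-0.5, -1.2, 5.1]
width: 0.0643
[-0.10760379  0.03720376 -0.1318706 ] 0.7227212487891741
```

```bash
python3 -m handwheel '[{"delta_pos":[0,0.5,0],"yaw":0.08},{"delta_pos":[0,1,0],"yaw":0.16},{"delta_pos":[0,1,0],"yaw":0.16}]'
python3 -c "
from bench import robot;o=robot.get_obs();print(o['wrist_torque'],o['joint_positions'][5])"
python3 -m handwheel '[{"delta_pos":[0,0.3,0],"yaw":0.07},{"delta_pos":[0,0.5,0],"yaw":0.14},{"delta_pos":[0,0.5,0],"yaw":0.14}]'
python3 -c "
from bench import robot;o=robot.get_obs();print(o['wrist_torque'],o['joint_positions'][5])"
```

```text
time: 30.2
tool_pos: [0.5506, 0.0818, 0.1097]
ee_rot: [-1.568, -0.003, -0.836]
wrist_force: [-0.9, -1.2, 7.8]
width: 0.0645
[-0.13648835  0.19433186 -0.07476349] 0.8823222148223744
time: 30.5
tool_pos: [0.5503, 0.0819, 0.1096]
ee_rot: [-1.568, -0.002, -0.976]
wrist_force: [-2.7, -1.3, 9.7]
width: 0.0639
[-0.12276432  0.49747347 -0.09102447] 1.0217768928410005
```

```bash
python3 -m handwheel '[{"delta_pos":[0,0.2,0],"yaw":0.07},{"delta_pos":[0,0.2,0],"yaw":0.14},{"delta_pos":[0,0.2,0],"yaw":0.14}]'
python3 -c "
from bench import robot;o=robot.get_obs();print(o['wrist_torque'],o['joint_positions'][5])"
python3 -m handwheel '[{"delta_pos":[0,0,0],"yaw":0.06},{"delta_pos":[0,0,0],"yaw":0.12},{"delta_pos":[0,0,0],"yaw":0.12}]'
python3 - <<'E'
from h import *
o=robot.get_obs();print(o['wrist_torque'],o['joint_positions'][5])
s=robot.snapshot("side");crop(s,270,160,80,80,7,"s15.png")
E
```

```text
time: 30.8
tool_pos: [0.5519, 0.0828, 0.1096]
ee_rot: [-1.563, -0.003, -1.113]
wrist_force: [1.3, 0.8, 7.8]
width: 0.0644
[ 0.12695064 -0.39552669  0.49196267] 1.1602359114718768
time: 31.1
tool_pos: [0.5516, 0.0824, 0.1095]
ee_rot: [-1.564, -0.002, -1.234]
wrist_force: [0.9, -0.3, 7.5]
width: 0.0643
[-0.01100136 -0.21655448  0.34568123] 1.280587907980532
```

View pics/s15.png

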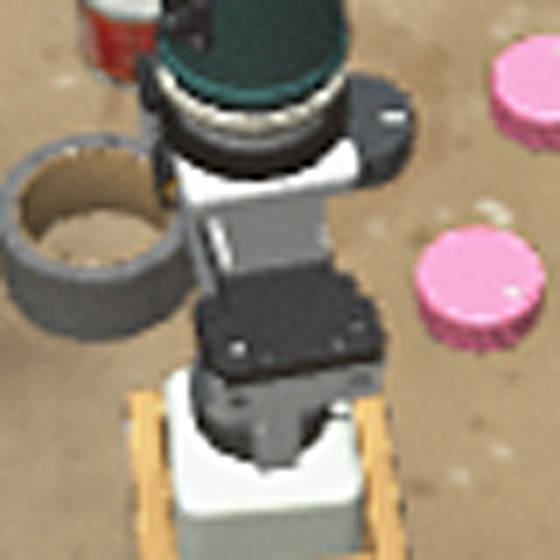

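```bash
python3 -m handwheel '[{"delta_pos":[0,-1,0],"yaw":0},{"delta_pos":[0,-1,0],"yaw":0},{"delta_pos":[0,-1,0],"yaw":0},{"delta_pos":[0,-1,0],"yaw":0}]' 0
python3 -m handwheel '[{"delta_pos":[0,-20,0],"yaw":0},{"delta_pos":[0,-50,0],"yaw":0},{"delta_pos":[40,-75,0],"yaw":0},{"delta_pos":[85,-80,0],"yaw":0},{"delta_pos":[130,-80,0],"yaw":0},{"delta_pos":[170,-80,0],"yaw":0},{"delta_pos":[170,-80,0],"yaw":0}]'
python3 - <<'E'
from meas import *
o=robot.get_obs();print(o["tool_pos"],o["ee_rot"])
s,t=S["side"],S["top"]
crop(s,280,180,60,70,9,"s16.png");crop(t,230,150,90,70,8,"t16.png")
print("shut"); fit((.5215,.2088),.107,.132,.032,dark)
for z in (.107,.112): print("z",z); fit((.548,.082),z,z+.025,.032,dark)
cv2.imwrite("pics/full16.png",t["image"][:,:,::-1])
E
```

```text
time: 31.55
tool_pos: [0.5488, 0.082, 0.1067]
ee_rot: [-1.572, 0.0, -1.236]
wrist_force: [-0.3, -0.2, -0.4]
width: 0.092
time: 32.25
tool_pos: [0.6057, -0.0834, 0.1862]
ee_rot: [-1.573, -0.001, -1.242]
wrist_force: [-0.3, 1.0, -0.7]
width: 0.094
[ 0.60486893 -0.07908968  0.18658565] [-1.57218409e+00  1.52525299e-03 -1.23768480e+00]
shut
   top [248.  185.6] area 300 pred 372
   side [311.  251.2] area 379 pred 435
    ('top',) [0.5221 0.2078] 0.0
    ('side',) [0.5229 0.2117] 0.0
    ('top', 'side') [0.5226 0.2096] 0.771
z 0.107
   top [289.5 177.8] area 298 pred 362
   side [306.8 215.6] area 317 pred 371
    ('top',) [0.5497 0.0805] 0.0
    ('side',) [0.5507 0.0844] 0.0
    ('top', 'side') [0.5503 0.082 ] 0.691
z 0.112
   top [289.5 177.8] area 298 pred 366
   side [306.8 215.6] area 317 pred 373
    ('top',) [0.5488 0.0801] 0.0
    ('side',) [0.5502 0.0882] 0.0
    ('top', 'side') [0.5497 0.0833] 2.846
```

View pics/s16.png

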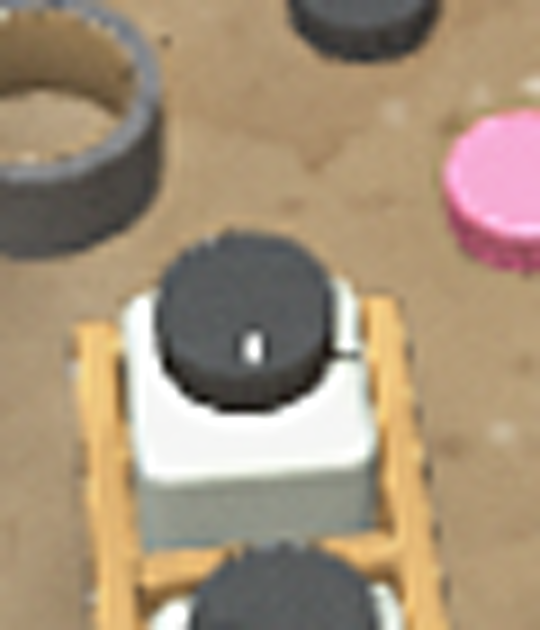

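View pics/t16.png

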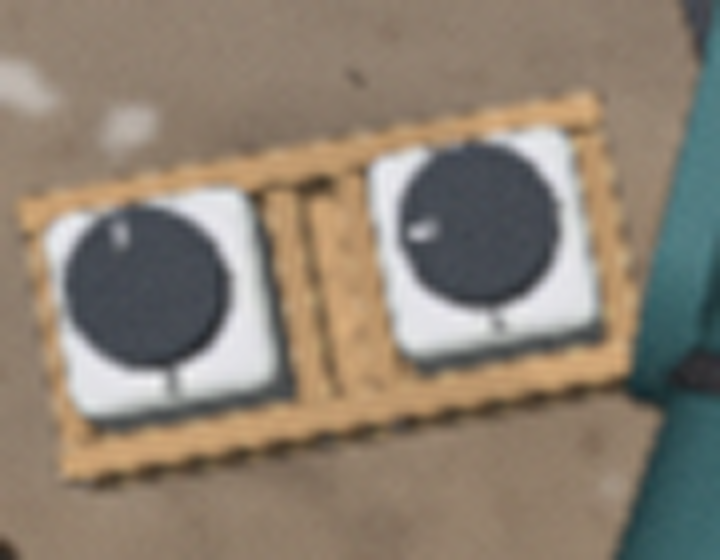

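View pics/full16.png

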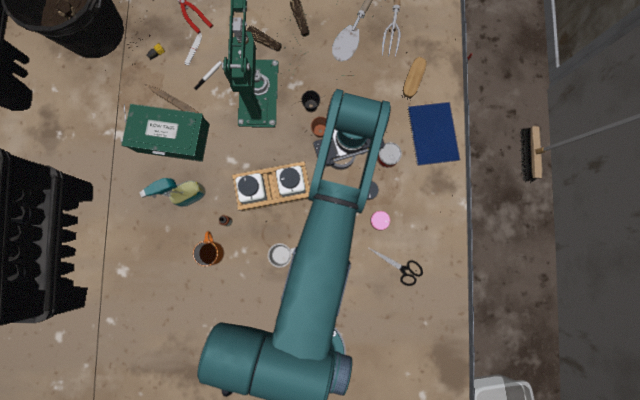

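```bash
python3 - <<'E'
from meas import *
t,s=S["top"],S["side"]
for n,im0,c in (("top",t,(289.5,177.8)),("side",s,(306.8,215.6))):
    c2=proj(im0,[[.5497,.0805,.132]])[0] if n=="top" else proj(im0,[[.5507,.0844,.132]])[0]
    g=im0["image"].astype(float).min(2); yy,xx=np.mgrid[:400,:640]
    q=back(im0,np.c_[xx.ravel(),yy.ravel()],.132)[:,:2]-back(im0,[c2],.132)[0,:2]
    r=np.hypot(*q.T); m=(r<.0275)&(g.ravel()>85)
    w=g.ravel()[m]-70; v=(q[m]*w[:,None]).sum(0)/w.sum(); print(n,m.sum(),v.round(4),np.hypot(*v).round(4),"dash dir",np.degrees(np.arctan2(v[1],v[0])).round(1))
E
```

```text
top 11 [-0.0041  0.021 ] 0.0214 dash dir 101.1
side 166 [-0.0007  0.0053] 0.0053 dash dir 98.0
```

```bash
python3 - <<'E'
from h import *
s=robot.snapshot("side"); cv2.imwrite("pics/full17.png",s["image"][:,:,::-1]); o=robot.get_obs(); print(o["time"],o["tool_pos"],o["wrist_force"])
E
```

```text
32.5 [ 0.60483281 -0.07719925  0.18746677] [-0.16490807  0.36626964  0.59210937]
```

View pics/full17.png

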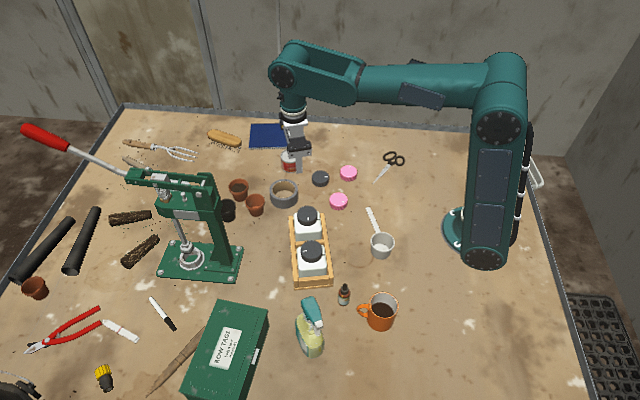

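The side picture shows lid 2 down on the jar at (308,215), level with the shut jar's lid, and lid 1 flat on the bench at (320,178). The mug, dropper bottle, tape and tin are where they were, and the gripper is clear. I hand the job in.

```bash
python3 -c "
from bench import robot
print(robot.close_job())"
```

```text
the job is handed in; nothing more can be done
None
```

The open jar now has the fitting lid screwed fully home, and the other lid lies flat on the bench where it started. I handed the job in at about 32.5 s of the 69 s allowed.

- **First lid (nearer the rack):** it rested too high, then stopped dead at two yaws about 60° apart, both about 8 mm above home, with about 1 N·m of resistance. I turned it back, lifted it off and put it down on its old spot.
- **Second lid:** set dash over dash, it rested 8 mm above home as described. It then drew down freely at about 0.11 mm per degree and stopped 8 mm lower. I turned it a little past 90° in all.

**Last checks:**
- **Height:** both cameras put the second lid's lower edge at about 0.107 m, level with the shut jar's lid.
- **Bystanders:** the mug, dropper bottle, tin and tape look unmoved, and the gripper is clear of everything.
- **Weaker check:** the tightening torque only reached about 0.35–0.5 N·m, partly lost to slip in the grip. I judged it tight from the height and the angle turned.
- **Disagreement:** the two cameras differed by about 4 mm in y throughout. I treated that as calibration error in the side camera. My first grasp relied on that camera, so it held the first lid about 3 mm off centre until I regripped it.

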